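# Clamp a mended picture frame square in a twin-screw press

## Robot

A 6-joint arm with a two-finger parallel gripper is mounted at the origin on the work surface. World frame = base frame: x ahead of the robot, y to its left, z up, the work surface at z = 0. Lengths are in m, angles in rad, forces in N, time in s.
With the tool pointing down it reaches from about 0.3 to 0.75 m from the base axis. Payload 8.5 kg.
Tool frame: the origin (TCP) lies on the centre line of the jaws, within the pads' length; the fingertips stand 22 mm ahead of it and the grasp point (between the pads) lies 3 mm ahead of it (robot.tcp_to_tips is the distance from the TCP to the fingertips, in m); z points along the fingers, y is the line along which they close (so a half turn about z gives the same grasp; the last joint's range is limited). The gripper opens to 88 mm and grips with 3 to 60 N. Pads are 18 mm wide; open, the fingers measure 123 mm over their backs; the gripper's body (75 mm by 187 mm) begins 45 mm behind the grasp point.
Start: joints at [1.009, 0.381, 1.297, -0, 1.464, -0.215], TCP at [0.187, 0.517, 0.228] pointing down, gripper open.
Joint ranges: [-3.11, 3.11], [-0.89, 2.33], [0.22, 2.48], [-1.42, 4.56], [0.17, 2.85], [-2.88, 2.88]. Speed limits (rad/s): [2.39, 2.39, 3.14, 3.14, 3.14, 3.14].

## Interface

Orientations are given as a rotation vector (axis times angle).
In Python, from plant import observe, viewer, job, robot gives the robot as it stands.
- The arm moves only by the tool jog_arm, never from a script. Its arguments are lists of equal length, an entry for each row: "travel": the shift along the tool's x, y, z as a fraction of full scale, a list of three; "angular": the turn, a rotation vector about the tool's x, y, z as a fraction of full scale, a list of three. In form: {"travel": [[tx, ty, tz], ...], "angular": [[ax, ay, az], ...]}. A call has 1 to 10 rows; each row is the pose to reach, as a shift and turn from the pose commanded when the call began, along the tool's axes at that moment, turning the shorter way round; what a row does not reach only later rows make up. Full scale, the value 1, is 15 cm for a shift and 180 degrees for a turn. A row lasts 1/12 s, in which the tool goes at most 41.7 mm and 7.16 degrees, less where a joint would pass 70% of its speed; a pose out of reach is approached as far as the arm can. A call with a number of a shift or a turn outside -1 to 1 is refused whole. A call with a gripper value outside its range is refused whole. "jaw" is the closure in counts, from 0 (fully open) to 255 (shut), set as the call begins (left out, the last holds). The fingers move at their own pace and stop on an object; "newtons" is the grip in N (left out, the last holds). Time passes only in rows, so rows that repeat a pose let the fingers close. It gives the time, the measured TCP pose, the force, the opening and the grip force at its end, in the units of the state.
- observe(): the state, without advancing time (a new reading comes with each control period).
- viewer.grab_frame(name): name is "side" or "top" or "wrist"; returns the picture (400x640x3 uint8, red, green, blue); there is no depth.
- viewer.camera_params(name): a dict with "camera_matrix" (3x3 intrinsics, pixels), "rvec" (rotation vector, rad) and "tvec" (3), from world to camera coordinates, as OpenCV has them. Camera axes: x right, y down, z forward; pixel columns grow to the right and rows downward; lengths in m; the calibration is good to about 2 mm. A picture is of the moment at which its call begins: read the wrist's pose just before it. camera_params takes no time and is no camera call; for the wrist camera it gives the pose at the moment of the call.
- job.finish_job(): hands the job in; it is judged then, once.
The state is a dict: "time_s": time; "joint_pos": joint angles; "joint_velocities": joint speeds; "joint_torque": joint torques, N m; "eef_pos": TCP position; "tcp_rot": TCP orientation; "wrist_force": force on the tool from outside, world axes, zero at the start; "moment": the same for the moment, N m; "gripper_width": finger opening in m; "finger_force": force on a finger pad.
Only numpy, scipy, OpenCV 4.12 (cv2) and the standard library are available. Lean on these libraries where they do the work, as an engineer would, in place of code of your own. Each camera call takes 0.05 s, during which the arm holds its last target. There are 200 camera calls.

## Task

Gently push the mended picture frame in under the little twin-screw press until it lies squarely against the back stop. Then lower the pressing board onto it by turning the two knobs clockwise by turns, never more than about a sixth of a turn on one before going to the other, so that the board stays level, until each knob has gone about an eighth of a turn past the point where you feel it begin to stiffen: held firmly, not crushed, the board level. Leave the frame clamped there and the other things undisturbed.

Things in the scene. Friction and masses are not known exactly. Their poses are not given: they have to be found in the camera images.
- press: wooden twin-screw press, fixed; origin at its underside midway between the posts; x from its open near side to the back stop, y left, z up. Base board 18 mm thick, x -140 to 70, y +-150 mm. Two upright threaded steel posts, 14 mm thick, stand on it at y = 100 and -100 mm and carry the pressing board with a knob above each end
- stop (a point): middle of the near face of the back stop, a fixed bar on the base, 200 mm wide, top 40 mm above the table; the point is 46 mm from the press's origin along its x, 29 mm above the table. Axes as the press
- frame: dark wooden picture frame lying flat on the press base, loose, about 0.3 kg, 120 mm (x) by 160 mm (y) by 20 mm high, rails 24 mm wide; origin at the centre of its underside. It starts 23 to 51 mm short of the stop, up to 4 degrees askew, its near edge in front of the board; home, its far edge touches the stop and its centre is 60 mm short of it
- board: bare metal pressing board, 80 x 250 x 14 mm, held up against the knobs on the posts by springs; origin at its centre, y to its left, z up: its tilt shows how far it is out of level (0.01 rad at most at the start). Below it a carrier holds two rubber pads, at y = 68 and -68 mm of the press, over the frame's side rails. How low they hang is not known: they start 4 to 9 mm above it. Once touching, each end gives 9 N per mm (spring washers)
- knob_l_grip (a point): left (+y of the press) dark metal knob on the board: disc 72 mm wide, 10 mm high, with an upright bar 44 x 14 mm, top 50 mm above the knob's foot; point on its axis 14 mm below the top, x along the bar, z up. Clockwise from above lowers it and its end of the board 4 mm per rad. Takes about 0.2 Nm when free, 0.13 Nm more per rad once the pads touch the frame; it stays where left. 1.7 to 3.1 rad are needed
- knob_r_grip (a point): right (-y) dark metal knob on the board: disc 72 mm wide, 10 mm high, with an upright bar 44 x 14 mm, top 50 mm above the knob's foot; point on its axis 14 mm below the top, x along the bar, z up. Clockwise from above lowers it and its end of the board 4 mm per rad. Takes about 0.2 Nm when free, 0.13 Nm more per rad once the pads touch the frame; it stays where left. 1.7 to 3.1 rad are needed
- medicine: small green glass medicine bottle, 48 mm across, 105 mm tall, standing to the left of the press; leave alone
- tumbler: drinking glass, 76 mm across, 100 mm tall, standing to the right of the press; leave alone
- dosecup: clear dose cup, 40 mm across, 30 mm tall, standing at the left near corner of the press; leave alone
- cap: aluminium bottle cap, 32 mm across, 14 mm high, lying on the press base at its right near corner; leave alone
- globe: small globe on a turned wooden stand, 100 mm across, 132 mm tall, left on the table; leave alone
- book: blue book lying flat, 130 x 190 x 28 mm, right on the table; leave alone
- case: grey spectacle case, 160 x 60 x 40 mm, left on the table; leave alone
Mind the look-alikes: they are no part of the job. What is meant by the frame is not green or pink, and is the smaller of those in its own colour.

How it is judged:
By the outcome, as a careful person would: the job done as asked, in the order asked, and still so for the second after the job is handed in, with the robot touching nothing.
It also fails if it takes over 72 s, if anything falls off the work surface, if the arm or the gripper's body presses on something with over 40 N, if the wrist force passes 120 N, or if a joint passes its speed limit or range.

## Working session

There is one attempt and no reset: what is moved stays moved. The work goes in short steps, Python scripts to look and compute and a tool call to move; the robot and the scene stay as the last step left them, time stands still between calls to the robot, and variables do not carry over. Pictures are saved under pics/ and viewed, at most 10 in all, crops included, and the job is handed in when it is done.

Besides the shell and the picture viewer there is one more tool, called after "Call:" as a command line: name --argument value ..., lists and objects as JSON in quotes. jog_arm: Moves the arm, as the interface text tells. Its arguments: {"type":"object","properties":{"travel":{"type":"array"},"angular":{"type":"array"},"jaw":{"type":"number"},"newtons":{"type":"number"}},"required":["travel","angular"]}

```bash
mkdir -p pics; ls; python3 - <<'E'
from plant import observe, viewer
import cv2
for n in ("top","side"):
    im=viewer.grab_frame(n); cv2.imwrite(f"pics/{n}0.png",im[:,:,::-1])
    p=viewer.camera_params(n); print(n,p)
s=observe(); print(s)
E
```

```text
pics
top {'camera_matrix': array([[472.43438914,   0.        , 315.35344249],
       [  0.        , 472.43438914, 205.98792525],
       [  0.        ,   0.        ,   1.        ]]), 'rvec': array([ 2.13766999, -2.14824954,  0.15365449]), 'tvec': array([0.01373411, 0.50106201, 1.28756902])}
side {'camera_matrix': array([[421.51030447,   0.        , 319.38411564],
       [  0.        , 421.51030447, 201.56922129],
       [  0.        ,   0.        ,   1.        ]]), 'rvec': array([ 2.36803426, -0.23392262,  0.09959674]), 'tvec': array([-0.46316939,  0.12491107,  1.28458347])}
{'time_s': 0.1, 'joint_pos': array([ 1.00870326e+00,  3.81123943e-01,  1.29810859e+00, -1.98531311e-05,
        1.46359382e+00, -2.15313948e-01]), 'joint_velocities': array([-0.00104648, -0.00135764, -0.00297825,  0.00111644, -0.00054413,
       -0.00099526]), 'joint_torque': array([ 3.91865498e-03, -4.38653362e+01, -2.24908036e+01,  7.14698341e-02,
        3.42191826e-02, -1.02222555e-04]), 'eef_pos': array([0.18680954, 0.51704251, 0.22762779]), 'tcp_rot': array([-5.41913151e-01, -3.09404403e+00,  1.80482367e-03]), 'wrist_force': array([ 0.29857118,  0.32660882, -0.05913305]), 'moment': array([-0.04298728, -0.0254967 ,  0.03817458]), 'finger_force': 0.0, 'gripper_width': 0.08796299660543855}
```

View pics/top0.png

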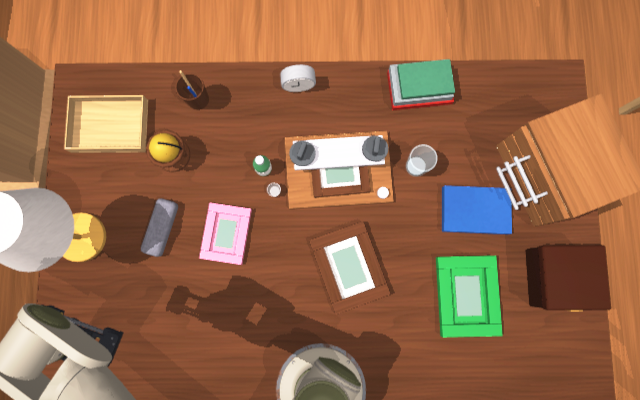

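View pics/side0.png

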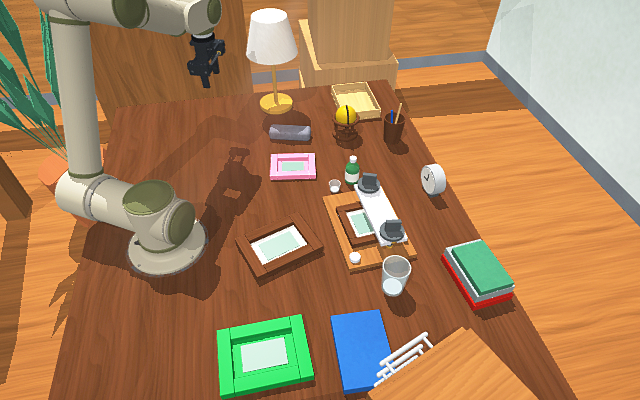

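The brown frames are the one in the press (top 340,178), and the larger one at (350,265). The others are pink (226,233) and green (469,296). The one in the press is meant: it is brown and the smaller of its colour. I'll confirm that in an enlarged crop.

```bash
cat > h.py <<'E'
from plant import observe, viewer
import numpy as np, cv2
from scipy.spatial.transform import Rotation as R
def unproj(name,uv,z,p=None):
    p=p or viewer.camera_params(name); Rm=R.from_rotvec(p['rvec']).as_matrix(); t=np.array(p['tvec'])
    c=-Rm.T@t; d=Rm.T@np.linalg.inv(p['camera_matrix'])@np.array([uv[0],uv[1],1.]); return c+d*(z-c[2])/d[2]
def proj(name,X,p=None):
    p=p or viewer.camera_params(name)
    return cv2.projectPoints(np.atleast_2d(np.array(X,float)),p['rvec'],p['tvec'],p['camera_matrix'],None)[0][:,0]
E
python3 - <<'E'
from h import *
im=cv2.imread('pics/top0.png')[120:215,270:405]
cv2.imwrite('pics/c1.png',cv2.resize(im,None,fx=5.8,fy=5.8,interpolation=cv2.INTER_CUBIC))
for uv in [(285,137),(388,132),(393,203),(289,207)]: print(unproj('top',uv,.018).round(3))
E
```

```text
[0.707 0.099 0.018]
[ 0.72  -0.201  0.018]
[ 0.511 -0.21   0.018]
[0.501 0.086 0.018]
```

View pics/c1.png

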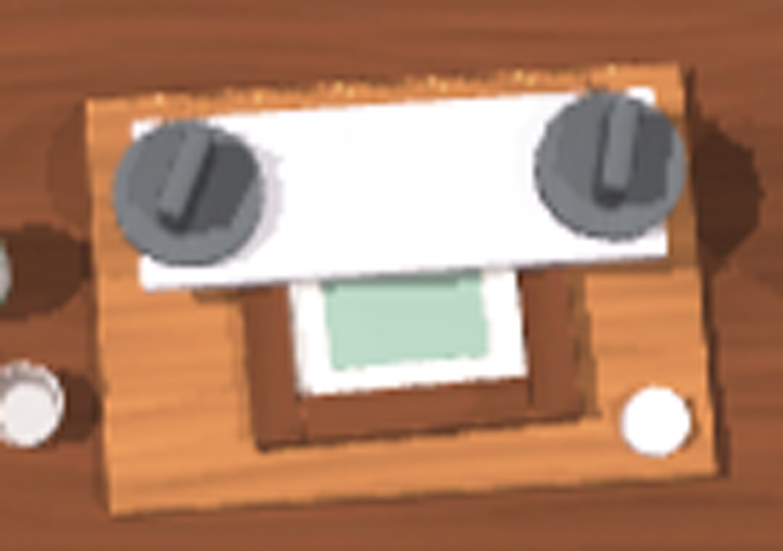

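The crop confirms it: the brown frame with a pale print, its near edge at crop (258,447)–(582,412), lies on the press base. The knob bars are at (192,177) and (619,150), and the cap is at (656,421).

```bash
python3 - <<'E'
from h import *
im=cv2.imread('pics/side0.png')[155:285,310:430]
cv2.imwrite('pics/c2.png',cv2.resize(im,None,fx=4.6,fy=4.6,interpolation=cv2.INTER_CUBIC))
f=lambda p:(270+p[0]/5.8,120+p[1]/5.8)
for p in [(88,100),(685,65),(715,470),(110,515)]: print('base',unproj('top',f(p),.018).round(4))
for p in [(258,447),(582,412),(250,440),(584,408)]: print('fr',unproj('top',f(p),.038).round(4),unproj('top',f(p),.018).round(4))
for p in [(205,135),(178,220),(625,100),(612,200)]: print('bar',[unproj('top',f(p),z).round(4) for z in(.12,.14)])
E
```

```text
base [0.7065 0.0982 0.018 ]
base [ 0.7229 -0.2014  0.018 ]
base [ 0.517  -0.2106  0.018 ]
base [0.4963 0.0864 0.018 ]
fr [0.5263 0.0136 0.038 ] [0.5297 0.0137 0.018 ]
fr [ 0.5427 -0.1436  0.038 ] [ 0.5463 -0.1459  0.018 ]
fr [0.5298 0.0174 0.038 ] [0.5332 0.0176 0.018 ]
fr [ 0.5447 -0.1447  0.038 ] [ 0.5483 -0.147   0.018 ]
bar [array([0.6588, 0.037 , 0.12  ]), array([0.6531, 0.0365, 0.14  ])]
bar [array([0.6186, 0.0494, 0.12  ]), array([0.6135, 0.0487, 0.14  ])]
bar [array([ 0.6743, -0.1573,  0.12  ]), array([ 0.6684, -0.1546,  0.14  ])]
bar [array([ 0.6269, -0.1502,  0.12  ]), array([ 0.6216, -0.1476,  0.14  ])]
```

View pics/c2.png

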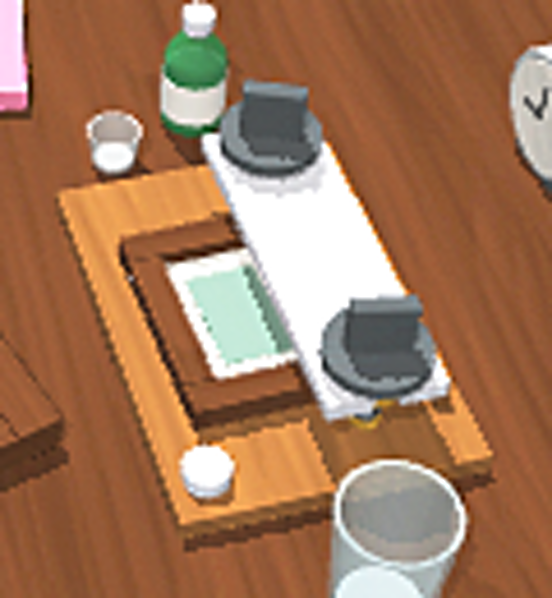

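```bash
cat >> h.py <<'E'
def tri(uvt,uvs):
    P=[]
    for n in('top','side'):
        p=viewer.camera_params(n); P.append(p['camera_matrix']@np.c_[R.from_rotvec(p['rvec']).as_matrix(),np.array(p['tvec'])])
    X=cv2.triangulatePoints(P[0],P[1],np.array(uvt,float),np.array(uvs,float))[:,0]; return X[:3]/X[3]
O=np.array([.6456,-.0549,0]); YAW=.056
def pw(x,y,z): c,s=np.cos(YAW),np.sin(YAW); return O+[c*x-s*y,s*x+c*y,z]
def tool(yaw,tilt=0):  # tool x along world yaw, z down; tilt leans z toward +tool x
    return R.from_euler('z',yaw)*R.from_matrix(np.diag([1,-1,-1.]))*R.from_euler('y',tilt)
def delta(pos,rot,cur=None):
    s=observe(); p,r=(s['eef_pos'],R.from_rotvec(s['tcp_rot'])) if cur is None else cur
    return (r.inv().apply(np.array(pos)-p)/.15).round(4),((r.inv()*rot).as_rotvec()/np.pi).round(4)
E
python3 - <<'E'
from h import *
f=lambda p:(270+p[0]/5.8,120+p[1]/5.8); g=lambda p:(310+p[0]/4.6,155+p[1]/4.6)
for n,a,b in [('Lbar',(192,177),(275,90)),('Rbar',(619,150),(385,305)),('Ldisc',(188,195),(271,142)),('Rdisc',(611,166),(378,350)),('boardNL',(140,280),(0,0)),('cap',(656,421),(207,465))]:
    print(n,tri(f(a),g(b)).round(4))
s=observe(); r=R.from_rotvec(s['tcp_rot']); print(r.as_matrix().round(3))
for yaw in(YAW,YAW+np.pi):
    rot=tool(yaw,.17 if yaw<1 else -.17); print(rot.as_matrix().round(2)); print(delta(pw(-.16,-.003,.15),rot))
E
```

```text
Lbar [0.6382 0.0426 0.1287]
Rbar [ 0.651  -0.1535  0.1256]
Ldisc [0.6426 0.0462 0.076 ]
Rdisc [ 0.6533 -0.1547  0.0843]
boardNL [0.5151 0.0594 0.2396]
cap [ 0.5402 -0.1807  0.0289]
[[-0.94   0.34  -0.001]
 [ 0.34   0.94  -0.001]
 [ 0.    -0.001 -1.   ]]
[[ 0.98  0.06  0.17]
 [ 0.06 -1.    0.01]
 [ 0.17  0.   -0.99]]
(array([-3.1991, -2.9823,  0.5203]), array([-0.0743,  0.0156,  0.869 ]))
[[-0.98 -0.06  0.17]
 [-0.06  1.    0.01]
 [-0.17  0.   -0.99]]
(array([-3.1991, -2.9823,  0.5203]), array([-0.0113, -0.0535, -0.1279]))
```

Call:
jog_arm --travel '[[-1,-0.93,0],[-1,-0.93,0],[-1,-0.93,0],[-1,-0.93,0],[-1,-0.93,0],[-1,-0.93,0]]' --angular '[[0,0,0],[0,0,0],[0,0,0],[0,0,0],[0,0,0],[0,0,0]]' --jaw 0

```text
time_s: 0.6
eef_pos: [0.2827, 0.3308, 0.2281]
tcp_rot: [0.55, 3.093, -0.003]
wrist_force: [0.3, 1.5, 1.3]
gripper_width: 0.088
finger_force: 0.0
```

Call:
jog_arm --travel '[[-1,-0.93,0],[-1,-0.93,0],[-1,-0.93,0],[-1,-0.93,0],[-1,-0.93,0],[-1,-0.93,0]]' --angular '[[0,0,0],[0,0,0],[0,0,0],[0,0,0],[0,0,0],[0,0,0]]'

```text
time_s: 1.1
eef_pos: [0.3769, 0.1485, 0.228]
tcp_rot: [0.552, 3.092, -0.002]
wrist_force: [0.3, 0.8, -0.4]
gripper_width: 0.0883
finger_force: 0.0
```

Call:
jog_arm --travel '[[-1,-0.93,0],[-1,-0.93,0],[-1,-0.93,0],[-1,-0.93,0],[-1,-0.93,0],[-1,-0.93,0]]' --angular '[[0,0,0],[0,0,0],[0,0,0],[0,0,0],[0,0,0],[0,0,0]]'

```text
time_s: 1.6
eef_pos: [0.4704, -0.0335, 0.2275]
tcp_rot: [0.549, 3.093, -0.001]
wrist_force: [-0.9, -0.1, -0.8]
gripper_width: 0.0881
finger_force: 0.0
```

```bash
python3 - <<'E'
from h import *
s=observe(); print(s['time_s'],s['eef_pos'],s['joint_pos'].round(2))
rot=tool(YAW+np.pi,-.17); print(delta(pw(-.16,-.003,.15),rot))
im=viewer.grab_frame('wrist'); cv2.imwrite('pics/w1.png',im[:,:,::-1])
E
```

```text
1.6 [ 0.47039441 -0.03352559  0.22745253] [-0.32  0.24  1.5  -0.    1.39 -1.54]
(array([-0.174 , -0.1723,  0.5166]), array([-0.0113, -0.0533, -0.1292]))
```

View pics/w1.png

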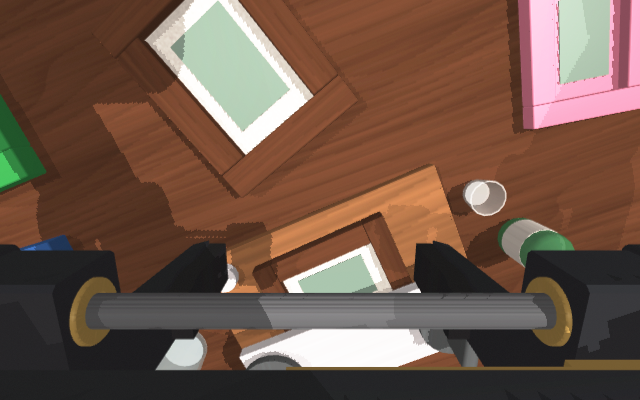

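The wrist view shows the frame in the press at (330,270), the board at (340,340) and the loose big frame at (235,90). The camera side faces the robot, so it is clear of the press.

Call:
jog_arm --travel '[[-0.174,-0.172,0.4],[-0.174,-0.172,0.517],[-0.174,-0.172,0.517],[-0.174,-0.172,0.517],[-0.174,-0.172,0.517],[-0.174,-0.172,0.517]]' --angular '[[-0.0113,-0.0533,-0.1292],[-0.0113,-0.0533,-0.1292],[-0.0113,-0.0533,-0.1292],[-0.0113,-0.0533,-0.1292],[-0.0113,-0.0533,-0.1292],[-0.0113,-0.0533,-0.1292]]'

```text
time_s: 2.15
eef_pos: [0.4834, -0.0612, 0.1509]
tcp_rot: [-0.088, 2.971, 0.01]
wrist_force: [0.8, -0.6, 0.0]
gripper_width: 0.0884
finger_force: 0.0
```

```bash
python3 - <<'E'
from h import *
rot=tool(YAW+np.pi,-.17)
print(delta(pw(-.142,-.003,.048),rot))
im=viewer.grab_frame('wrist'); cv2.imwrite('pics/w2.png',im[:,:,::-1])
print(viewer.camera_params('wrist'))
print(tool(YAW+np.pi,-.17).inv().apply(pw(.1,0,0)-O)/.15)
E
```

```text
(array([-0.0175, -0.04  ,  0.6986]), array([ 0.0006, -0.0002,  0.0009]))
{'camera_matrix': array([[336.33750124,   0.        , 320.42616522],
       [  0.        , 336.33750124, 206.31833645],
       [  0.        ,   0.        ,   1.        ]]), 'rvec': array([-1.93213173, -2.04853279, -0.4462636 ]), 'tvec': array([ 0.09042825, -0.47459392,  0.10663673])}
[-6.57056511e-01  8.25477165e-17  1.12788233e-01]
```

View pics/w2.png

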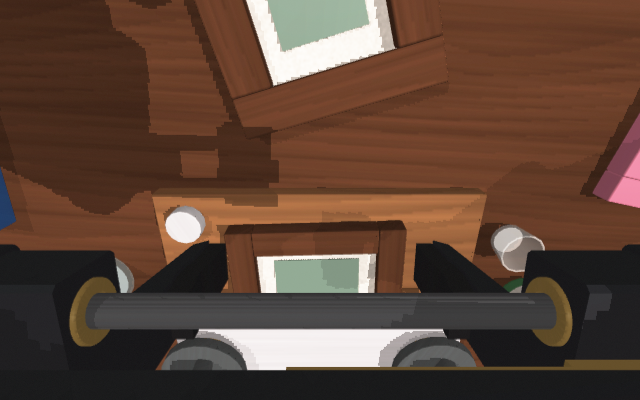

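The frame's near top edge runs (226,227)–(405,221), the base's near edge (154,190)–(486,192), and the cap is at (185,224), clear of the finger path.

```bash
python3 - <<'E'
from h import *
def inv(X): c,s=np.cos(YAW),np.sin(YAW); d=X-O; return np.round([c*d[0]+s*d[1],-s*d[0]+c*d[1]],4)
for uv,z in [((226,227),.038),((405,221),.038),((154,190),.018),((486,192),.018),((185,224),.032)]: print(inv(unproj('wrist',uv,z)))
E
```

```text
[-0.1175 -0.0791]
[-0.1236  0.074 ]
[-0.1436 -0.1445]
[-0.1423  0.1483]
[-0.1172 -0.1165]
```

Call:
jog_arm --travel '[[-0.018,-0.02,0.25],[-0.018,-0.02,0.45],[-0.018,-0.02,0.6],[-0.018,-0.02,0.69],[-0.018,-0.02,0.69]]' --angular '[[0,0,0],[0,0,0],[0,0,0],[0,0,0],[0,0,0]]'

```text
time_s: 2.62
eef_pos: [0.5036, -0.063, 0.047]
tcp_rot: [-0.088, 2.974, 0.012]
wrist_force: [-0.1, -0.7, -0.1]
gripper_width: 0.0881
finger_force: 0.0
```

Call:
jog_arm --travel '[[-0.04,0,0.007],[-0.07,0,0.012],[-0.1,0,0.017],[-0.13,0,0.022],[-0.155,0,0.027],[-0.18,0,0.031],[-0.205,0,0.035],[-0.23,0,0.04],[-0.25,0,0.043],[-0.27,0,0.046]]' --angular '[[0,0,0],[0,0,0],[0,0,0],[0,0,0],[0,0,0],[0,0,0],[0,0,0],[0,0,0],[0,0,0],[0,0,0]]'

```text
time_s: 3.45
eef_pos: [0.5453, -0.0616, 0.0491]
tcp_rot: [-0.089, 2.97, 0.009]
wrist_force: [0.4, 0.3, 1.2]
gripper_width: 0.0881
finger_force: 0.0
```

Call:
jog_arm --travel '[[-0.015,0,0.003],[-0.03,0,0.005],[-0.04,0,0.007]]' --angular '[[0,0,0],[0,0,0],[0,0,0]]'

```text
time_s: 3.7
eef_pos: [0.5513, -0.0613, 0.0491]
tcp_rot: [-0.089, 2.97, 0.009]
wrist_force: [0.1, 0.6, 0.6]
gripper_width: 0.0884
finger_force: 0.0
```

```bash
python3 - <<'E'
from h import *
s=observe(); print(s['eef_pos'],s['wrist_force'].round(2),s['moment'].round(3))
E
```

```text
[ 0.55129283 -0.06128475  0.0490508 ] [0.12 0.63 0.57] [ 0.001  0.083 -0.026]
```

Call:
jog_arm --travel '[[-0.013,0,0.002],[-0.026,0,0.004]]' --angular '[[0,0,0],[0,0,0]]'

```text
time_s: 3.87
eef_pos: [0.5551, -0.061, 0.0491]
tcp_rot: [-0.089, 2.971, 0.009]
wrist_force: [1.0, -0.2, -0.1]
gripper_width: 0.0881
finger_force: 0.0
```

```bash
python3 - <<'E'
from h import *
s=observe(); print(s['eef_pos'],s['wrist_force'].round(2),s['moment'].round(3))
im=viewer.grab_frame('wrist'); cv2.imwrite('pics/w3.png',im[150:,100:540,::-1])
E
```

```text
[ 0.55510443 -0.0610281   0.0491216 ] [ 1.04 -0.19 -0.08] [ 0.015  0.085 -0.063]
```

View pics/w3.png

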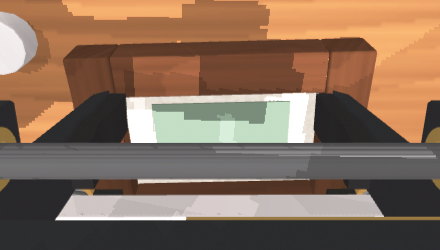

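```bash
python3 - <<'E'
from h import *
s=observe(); r=R.from_rotvec(s['tcp_rot']); t=s['eef_pos']
def inv(X): c,s=np.cos(YAW),np.sin(YAW); d=X-O; return np.round([c*d[0]+s*d[1],-s*d[0]+c*d[1],X[2]],4)
for y in(-.06,-.044,.044,.06):
  for x in(-.009,.009): 
    X=t+r.apply([x,y,.022]); print(y,x,inv(X),proj('wrist',X).round())
for z in(.038,.018):
  for uv in[(165,205),(470,190)]: print(z,inv(unproj('wrist',uv,z)))
print(proj('wrist',[pw(-.123,.074,.038),pw(-.0735,.08,.038),pw(-.0735,-.08,.038)]))
im=viewer.grab_frame('top'); cv2.imwrite('pics/t2.png',cv2.resize(im[110:225,260:405,::-1],None,fx=5,fy=5,interpolation=cv2.INTER_CUBIC))
E
```

```text
-0.06 -0.009 [-0.0775 -0.061   0.029 ] [[217. 255.]]
-0.06 0.009 [-0.0952 -0.0611  0.0259] [[214. 224.]]
-0.044 -0.009 [-0.0776 -0.045   0.029 ] [[245. 255.]]
-0.044 0.009 [-0.0953 -0.0451  0.0259] [[243. 224.]]
0.044 -0.009 [-0.0779  0.043   0.0291] [[400. 254.]]
0.044 0.009 [-0.0957  0.0429  0.026 ] [[401. 224.]]
0.06 -0.009 [-0.078   0.059   0.0291] [[428. 254.]]
0.06 0.009 [-0.0957  0.0589  0.026 ] [[430. 224.]]
0.038 [-0.1124 -0.08    0.038 ]
0.038 [-0.121   0.0713  0.038 ]
0.018 [-0.1034 -0.09    0.018 ]
0.018 [-0.1131  0.081   0.018 ]
[[476.25003628 186.18460007]
 [469.50968765 270.34532419]
 [178.24281306 269.69040047]]
```

View pics/t2.png

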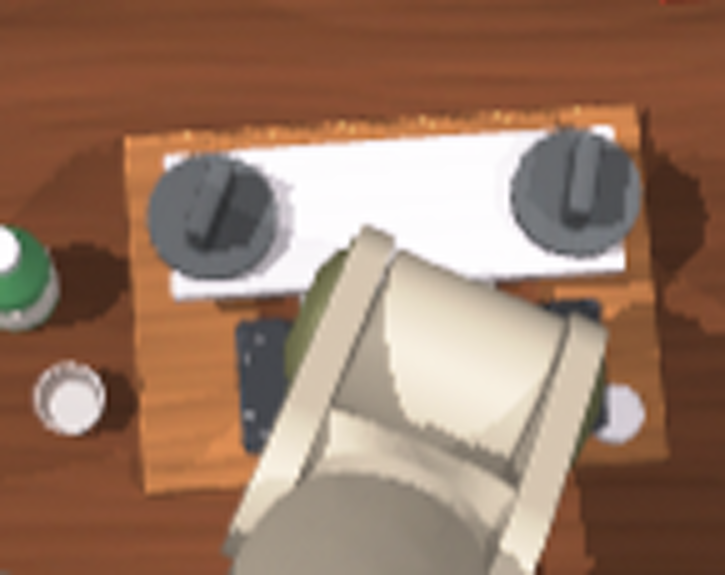

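```bash
python3 - <<'E'
from plant import robot
from h import *
print(robot.tcp_to_tips,[a for a in dir(robot) if a[0]!='_'])
im=viewer.grab_frame('side'); cv2.imwrite('pics/s2.png',cv2.resize(im[140:275,290:430,::-1],None,fx=4.4,fy=4.4,interpolation=cv2.INTER_CUBIC))
s=observe(); r=R.from_rotvec(s['tcp_rot']); t=s['eef_pos']
for y in(-.06,-.044,.044,.06): print(((proj('side',t+r.apply([0,y,.022]))-[290,140])*4.4).round())
print(((proj('side',t)-[290,140])*4.4).round())
E
```

```text
0.022 ['PlanningError', 'tcp_to_tips']
[[294. 437.]]
[[287. 419.]]
[[248. 327.]]
[[242. 311.]]
[[264. 353.]]
```

View pics/s2.png

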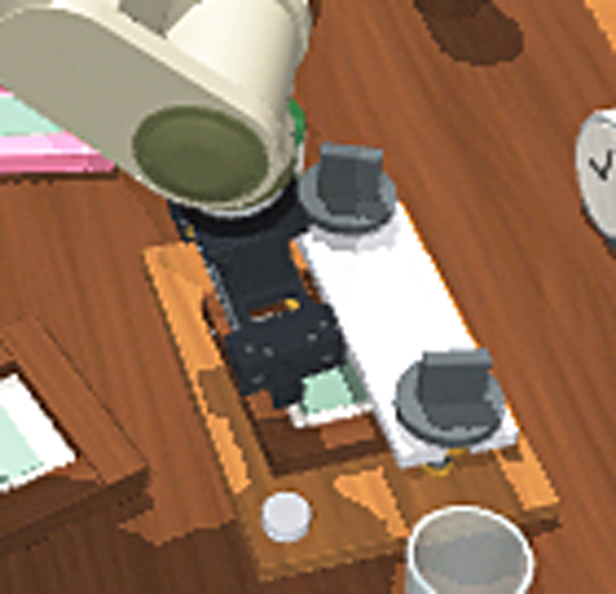

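The side view shows the open fingers ending at about (290,400), while the nominal tips project to (294,437). Open, the fingertips are retracted about 25 mm, so they passed over the frame and it has not moved. I'll lift, back off, half close the jaws and come down guarded.

Call:
jog_arm --travel '[[-0.02,0,-0.13],[-0.045,0,-0.26],[0.12,0,-0.29],[0.25,0,-0.31],[0.35,0,-0.33],[0.35,0,-0.33],[0.35,0,-0.33]]' --angular '[[0,0,0],[0,0,0],[0,0,0],[0,0,0],[0,0,0],[0,0,0],[0,0,0]]' --jaw 130

```text
time_s: 4.6
eef_pos: [0.4951, -0.0649, 0.0894]
tcp_rot: [-0.088, 2.97, 0.009]
wrist_force: [-0.1, -0.2, 0.4]
gripper_width: 0.0448
finger_force: 0.0
```

```bash
python3 - <<'E'
from h import *
s=observe(); print(s['eef_pos'],s['gripper_width'],s['wrist_force'].round(2),s['moment'].round(3))
rot=tool(YAW+np.pi,-.17); print(delta(pw(-.152,-.002,.05),rot))
im=viewer.grab_frame('wrist'); np.save('w4.npy',im)
# frame edge: scan columns for brown/orange transition on base
hsv=cv2.cvtColor(im,cv2.COLOR_RGB2HSV)
p=viewer.camera_params('wrist')
for y,x in [(-.05,0),(0,0),(.05,0)]:
    pts=[pw(px,y,.038) for px in np.arange(-.135,-.07,.004)]; uv=proj('wrist',pts).round().astype(int)
    print(y,[(im[v,u].tolist() if 0<=v<400 else None) for u,v in uv])
E
```

```text
[ 0.4951236  -0.06487212  0.08938389] 0.04483016690295676 [-0.06 -0.22  0.43] [0.013 0.076 0.042]
(array([ 0.0525, -0.0033,  0.2574]), array([0.0004, 0.0002, 0.0011]))
-0.05 [[169, 112, 72], [237, 164, 105], [138, 97, 71], [45, 46, 47], [43, 42, 44], [40, 40, 39], [41, 40, 40], [41, 40, 39], [41, 40, 39], [40, 40, 40], [40, 39, 38], [40, 40, 38], [41, 39, 40], [90, 88, 89], [102, 100, 101], [103, 101, 102], [110, 107, 108]]
0 [[221, 146, 93], [222, 146, 93], [226, 153, 98], [87, 56, 38], [88, 56, 41], [83, 53, 38], [157, 95, 64], [152, 92, 62], [160, 97, 68], [159, 98, 65], [151, 91, 62], [154, 94, 64], [182, 191, 174], [91, 89, 89], [117, 116, 117], [122, 120, 121], [109, 107, 107]]
0.05 [[219, 143, 92], [221, 147, 94], [232, 159, 101], [47, 47, 49], [44, 45, 46], [45, 45, 46], [43, 43, 46], [41, 40, 40], [42, 41, 40], [40, 40, 39], [40, 40, 39], [42, 40, 40], [42, 41, 40], [91, 89, 89], [106, 105, 107], [124, 121, 122], [115, 113, 114]]
```

Call:
jog_arm --travel '[[0.015,0,0.09],[0.03,0,0.18],[0.045,0,0.26],[0.05,0,0.29]]' --angular '[[0,0,0],[0,0,0],[0,0,0],[0,0,0]]'

```text
time_s: 4.98
eef_pos: [0.4954, -0.0645, 0.0434]
tcp_rot: [-0.09, 2.972, 0.01]
wrist_force: [-1.0, -0.1, -1.5]
gripper_width: 0.0434
finger_force: 0.0
```

Call:
jog_arm --travel '[[0.0017,0,0.01],[0.0034,0,0.02]]' --angular '[[0,0,0],[0,0,0]]'

```text
time_s: 5.15
eef_pos: [0.4956, -0.0647, 0.0419]
tcp_rot: [-0.09, 2.97, 0.009]
wrist_force: [-0.3, -0.8, 0.0]
gripper_width: 0.0432
finger_force: 0.0
```

Call:
jog_arm --travel '[[0.0017,0,0.01],[0.0034,0,0.02]]' --angular '[[0,0,0],[0,0,0]]'

```text
time_s: 5.32
eef_pos: [0.4954, -0.0647, 0.0392]
tcp_rot: [-0.089, 2.969, 0.008]
wrist_force: [-0.4, 0.4, -0.8]
gripper_width: 0.043
finger_force: 0.0
```

Call:
jog_arm --travel '[[0.0017,0,0.01],[0.0034,0,0.02]]' --angular '[[0,0,0],[0,0,0]]'

```text
time_s: 5.48
eef_pos: [0.4952, -0.0647, 0.036]
tcp_rot: [-0.089, 2.97, 0.009]
wrist_force: [-0.1, -0.1, 1.2]
gripper_width: 0.0433
finger_force: 0.0
```

Call:
jog_arm --travel '[[0.0017,0,0.01],[0.0034,0,0.02]]' --angular '[[0,0,0],[0,0,0]]'

```text
time_s: 5.65
eef_pos: [0.495, -0.0646, 0.0327]
tcp_rot: [-0.089, 2.97, 0.009]
wrist_force: [-0.3, 0.0, 0.2]
gripper_width: 0.0435
finger_force: 0.0
```

Call:
jog_arm --travel '[[-0.035,0,0.006],[-0.07,0,0.012],[-0.095,0,0.016],[-0.12,0,0.021],[-0.145,0,0.025],[-0.17,0,0.029],[-0.195,0,0.034],[-0.22,0,0.038],[-0.245,0,0.042],[-0.265,0,0.0455]]' --angular '[[0,0,0],[0,0,0],[0,0,0],[0,0,0],[0,0,0],[0,0,0],[0,0,0],[0,0,0],[0,0,0],[0,0,0]]'

```text
time_s: 6.48
eef_pos: [0.5357, -0.0622, 0.0328]
tcp_rot: [-0.089, 2.97, 0.009]
wrist_force: [-0.1, -0.1, -0.2]
gripper_width: 0.0435
finger_force: 0.0
```

```bash
cat > e.py <<'E'
from h import *
s=observe(); print(s['time_s'],s['eef_pos'].round(4),s['wrist_force'].round(2),s['moment'].round(3))
im=viewer.grab_frame('wrist')
for y in (-.07,-.06,-.015,0,.015,.06,.07):
    xs=np.arange(-.135,-.06,.002); uv=proj('wrist',[pw(px,y,.038) for px in xs]).round().astype(int)
    v=[int(im[b,a].max()) if 0<=b<400 else 0 for a,b in uv]; i=next((i for i in range(len(v)) if v[i]<185),-1)
    print(y,round(float(xs[i]),3),v[max(0,i-2):i+6])
E
python3 e.py
```

```text
6.4833 [ 0.5357 -0.0622  0.0328] [-0.09 -0.09 -0.19] [-0.005  0.076 -0.005]
-0.07 -0.121 [220, 221, 128, 99, 102, 56, 58, 58]
-0.06 -0.121 [219, 221, 102, 103, 106, 57, 52, 52]
-0.015 -0.123 [199, 206, 124, 100, 102, 104, 101, 105]
0 -0.129 [192, 186, 167, 164, 173, 101, 101, 100]
0.015 -0.123 [213, 214, 108, 99, 101, 98, 105, 120]
0.06 -0.125 [251, 251, 93, 94, 96, 98, 98, 57]
0.07 -0.121 [249, 250, 119, 100, 100, 57, 57, 57]
```

```bash
python3 - <<'E'
from h import *
s=observe(); r=R.from_rotvec(s['tcp_rot']); t=s['eef_pos']
P=[t+r.apply([x,y,z]) for x in(-.009,.009) for y in(-.022,.022) for z in(.022,)]
w=viewer.grab_frame('wrist')[:,:,::-1].copy(); d=viewer.grab_frame('side')[:,:,::-1].copy(); tp=viewer.grab_frame('top')[:,:,::-1].copy()
W=cv2.resize(w[150:350,170:470],(450,300)); 
S=cv2.resize(d[175:275,310:420],None,fx=3.1,fy=3.1,interpolation=cv2.INTER_CUBIC)
T=cv2.resize(tp[120:215,270:405],None,fx=3,fy=3,interpolation=cv2.INTER_CUBIC)
for q in ((proj('wrist',P)-[170,150])*1.5): cv2.circle(W,tuple(int(a) for a in q),3,(255,0,255),-1)
for q in ((proj('side',P)-[310,175])*3.1): cv2.circle(S,tuple(int(a) for a in q),2,(255,0,255),-1)
for q in ((proj('top',P)-[270,120])*3): cv2.circle(T,tuple(int(a) for a in q),2,(255,0,255),-1)
M=np.zeros((600,800,3),np.uint8); M[:300,:450]=W; M[:S.shape[0],455:455+S.shape[1]]=S[:,:345]; M[310:310+T.shape[0],:T.shape[1]]=T
cv2.imwrite('pics/m.png',M)
E
```

```text
(no output)
```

View pics/m.png

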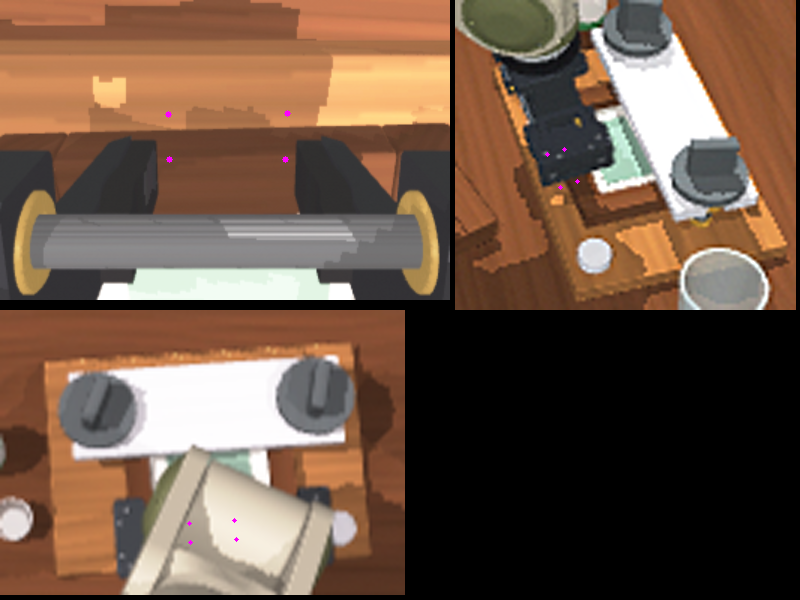

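```bash
python3 - <<'E'
from h import *
s=observe(); r=R.from_rotvec(s['tcp_rot']); t=s['eef_pos']; h=s['gripper_width']/2
p=viewer.camera_params('wrist'); Rm=R.from_rotvec(p['rvec']).as_matrix(); print('cam in tool',r.inv().apply(-Rm.T@np.array(p['tvec'])-t).round(4),'axis',r.inv().apply(Rm[2]).round(3))
for x in(-.011,.011):
  for z in(.022,.01,0,-.01,-.02): print(x,z,proj('wrist',[t+r.apply([x,-h,z]),t+r.apply([x,h,z])]).round().tolist())
print('frame edge', proj('wrist',[pw(-.12,.08,.038),pw(-.12,-.08,.038)]).round())
# finger dark mask bounds
w=viewer.grab_frame('wrist').astype(int); m=(w.max(2)<75)&(np.ptp(w,2)<12)
for v in range(234,290,6): 
    c=np.where(m[v,200:440])[0]+200; L=c[c<320]; Rr=c[c>320]; print(v,(L.min(),L.max()) if len(L) else None,(Rr.min(),Rr.max()) if len(Rr) else None)
E
```

```text
cam in tool [ 0.0661 -0.0011 -0.1559] axis [-0.254  0.001  0.967]
-0.011 0.022 [[284.0, 258.0], [360.0, 258.0]]
-0.011 0.01 [[282.0, 267.0], [363.0, 267.0]]
-0.011 0 [[280.0, 275.0], [365.0, 275.0]]
-0.011 -0.01 [[277.0, 285.0], [368.0, 285.0]]
-0.011 -0.02 [[275.0, 295.0], [371.0, 295.0]]
0.011 0.022 [[283.0, 221.0], [361.0, 221.0]]
0.011 0.01 [[281.0, 228.0], [364.0, 228.0]]
0.011 0 [[278.0, 234.0], [366.0, 234.0]]
0.011 -0.01 [[276.0, 241.0], [369.0, 241.0]]
0.011 -0.02 [[273.0, 250.0], [373.0, 250.0]]
frame edge [[494. 245.]
 [155. 244.]]
234 None None
240 None None
246 (np.int64(242), np.int64(273)) (np.int64(368), np.int64(399))
252 (np.int64(200), np.int64(273)) (np.int64(368), np.int64(439))
258 (np.int64(200), np.int64(273)) (np.int64(368), np.int64(439))
264 (np.int64(200), np.int64(274)) (np.int64(367), np.int64(439))
270 (np.int64(200), np.int64(274)) (np.int64(367), np.int64(439))
276 (np.int64(200), np.int64(274)) (np.int64(367), np.int64(439))
282 (np.int64(205), np.int64(273)) (np.int64(368), np.int64(436))
288 (np.int64(207), np.int64(272)) (np.int64(369), np.int64(434))
```

The end faces of the fingers work out about 13 mm behind the nominal TCP, at every opening. So the real tips are about 35 mm shorter than stated, and I need to go lower. I'll lift, back off and come down guarded.

Call:
jog_arm --travel '[[-0.02,0,-0.13],[0.05,0,-0.2],[0.17,0,-0.24],[0.28,0,-0.25],[0.31,0,-0.18],[0.325,0,-0.07],[0.33,0,0],[0.335,0,0.03],[0.335,0,0.03]]' --angular '[[0,0,0],[0,0,0],[0,0,0],[0,0,0],[0,0,0],[0,0,0],[0,0,0],[0,0,0],[0,0,0]]'

```text
time_s: 7.48
eef_pos: [0.4861, -0.065, 0.0191]
tcp_rot: [-0.089, 2.972, 0.01]
wrist_force: [-0.2, 0.2, -0.2]
gripper_width: 0.0434
finger_force: 0.0
```

Call:
jog_arm --travel '[[0.0025,0,0.015],[0.005,0,0.03]]' --angular '[[0,0,0],[0,0,0]]'

```text
time_s: 7.65
eef_pos: [0.4869, -0.0653, 0.0157]
tcp_rot: [-0.089, 2.969, 0.008]
wrist_force: [0.3, -0.1, 0.2]
gripper_width: 0.0429
finger_force: 0.0
```

Call:
jog_arm --travel '[[0.0025,0,0.015],[0.005,0,0.03]]' --angular '[[0,0,0],[0,0,0]]'

```text
time_s: 7.82
eef_pos: [0.4868, -0.0652, 0.0108]
tcp_rot: [-0.089, 2.97, 0.008]
wrist_force: [0.4, 0.4, 0.1]
gripper_width: 0.043
finger_force: 0.0
```

Call:
jog_arm --travel '[[-0.03,0,0.005],[-0.06,0,0.01],[-0.09,0,0.015],[-0.12,0,0.0205],[-0.15,0,0.026],[-0.18,0,0.031]]' --angular '[[0,0,0],[0,0,0],[0,0,0],[0,0,0],[0,0,0],[0,0,0]]'

```text
time_s: 8.32
eef_pos: [0.5146, -0.0634, 0.0107]
tcp_rot: [-0.089, 2.97, 0.009]
wrist_force: [-0.5, 0.7, 0.5]
gripper_width: 0.0429
finger_force: 0.0
```

Call:
jog_arm --travel '[[-0.025,0,0.004],[-0.05,0,0.0085],[-0.075,0,0.013],[-0.1,0,0.017]]' --angular '[[0,0,0],[0,0,0],[0,0,0],[0,0,0]]'

```text
time_s: 8.65
eef_pos: [0.5291, -0.0623, 0.0105]
tcp_rot: [-0.09, 2.971, 0.01]
wrist_force: [-1.8, 0.7, 0.4]
gripper_width: 0.0435
finger_force: 0.9
```

```bash
python3 e.py
```

```text
8.65 [ 0.5291 -0.0623  0.0105] [-1.85  0.73  0.43] [0.122 0.372 0.122]
-0.07 -0.135 [58, 58, 58, 58, 58, 58]
-0.06 -0.135 [59, 58, 59, 59, 58, 58]
-0.015 -0.135 [163, 164, 172, 168, 184, 188]
0 -0.135 [163, 164, 172, 166, 183, 188]
0.015 -0.135 [164, 166, 172, 181, 182, 189]
0.06 -0.135 [58, 58, 58, 58, 58, 59]
0.07 -0.135 [58, 59, 59, 59, 59, 57]
```

Call:
jog_arm --travel '[[-0.02,0,0.0034],[-0.04,0,0.007],[-0.06,0,0.0103],[-0.08,0,0.0137],[-0.1,0,0.0172],[-0.12,0,0.0206],[-0.135,0,0.0232],[-0.15,0,0.0258]]' --angular '[[0,0,0],[0,0,0],[0,0,0],[0,0,0],[0,0,0],[0,0,0],[0,0,0],[0,0,0]]'

```text
time_s: 9.37
eef_pos: [0.5522, -0.0612, 0.0106]
tcp_rot: [-0.089, 2.97, 0.009]
wrist_force: [-1.2, -0.2, -0.0]
gripper_width: 0.0431
finger_force: 0.7
```

Call:
jog_arm --travel '[[-0.01,0,0.0017],[-0.02,0,0.0034]]' --angular '[[0,0,0],[0,0,0]]'

```text
time_s: 9.53
eef_pos: [0.5551, -0.061, 0.0106]
tcp_rot: [-0.089, 2.97, 0.009]
wrist_force: [-0.3, 0.7, 0.0]
gripper_width: 0.0432
finger_force: 0.7
```

Call:
jog_arm --travel '[[-0.01,0,0.0017],[-0.02,0,0.0034]]' --angular '[[0,0,0],[0,0,0]]'

```text
time_s: 9.7
eef_pos: [0.5581, -0.0608, 0.0107]
tcp_rot: [-0.089, 2.97, 0.009]
wrist_force: [-0.8, 0.0, -0.8]
gripper_width: 0.0433
finger_force: 0.6
```

Still sliding freely; continue in 3 mm steps.

Call:
jog_arm --travel '[[-0.01,0,0.0017],[-0.02,0,0.0034]]' --angular '[[0,0,0],[0,0,0]]'

```text
time_s: 9.87
eef_pos: [0.5612, -0.0606, 0.0107]
tcp_rot: [-0.089, 2.97, 0.009]
wrist_force: [-0.7, -0.1, -0.6]
gripper_width: 0.0432
finger_force: 0.6
```

Call:
jog_arm --travel '[[-0.007,0,0.0012],[-0.014,0,0.0024]]' --angular '[[0,0,0],[0,0,0]]'

```text
time_s: 10.03
eef_pos: [0.5633, -0.0605, 0.0107]
tcp_rot: [-0.089, 2.97, 0.009]
wrist_force: [-0.8, 0.4, -0.4]
gripper_width: 0.0433
finger_force: 0.6
```

Call:
jog_arm --travel '[[-0.007,0,0.0012],[-0.014,0,0.0024]]' --angular '[[0,0,0],[0,0,0]]'

```text
time_s: 10.2
eef_pos: [0.5646, -0.0602, 0.0105]
tcp_rot: [-0.09, 2.972, 0.01]
wrist_force: [-8.5, -1.8, 3.6]
gripper_width: 0.043
finger_force: 4.4
```

Call:
jog_arm --travel '[[-0.005,0,0.001],[-0.005,0,0.001],[-0.005,0,0.001]]' --angular '[[0,0,0],[0,0,0],[0,0,0]]'

```text
time_s: 10.45
eef_pos: [0.5646, -0.0602, 0.0105]
tcp_rot: [-0.09, 2.974, 0.01]
wrist_force: [-8.5, -1.7, 4.9]
gripper_width: 0.0434
finger_force: 4.5
```

```bash
python3 - <<'E'
from h import *
s=observe(); print(s['eef_pos'],s['wrist_force'].round(1),s['moment'].round(2))
E
```

```text
[ 0.56463132 -0.06024858  0.0104875 ] [-8.5 -1.7  4.9] [-0.26  1.34 -0.1 ]
```

Call:
jog_arm --travel '[[0.1,0,-0.017],[0.25,0,-0.043],[0.3,0,-0.15],[0.25,0,-0.4],[0.2,0,-0.65],[0.17,0,-0.9],[0.16,0,-0.98],[0.16,0,-0.98]]' --angular '[[0,0,0],[0,0,0],[0,0,0],[0,0,0],[0,0,0],[0,0,0],[0,0,0],[0,0,0]]' --jaw 0

```text
time_s: 11.12
eef_pos: [0.5193, -0.0639, 0.1552]
tcp_rot: [-0.089, 2.963, 0.004]
wrist_force: [0.5, 0.7, 0.1]
gripper_width: 0.088
finger_force: 0.0
```

```bash
cat > e2.py <<'E'
from h import *
s=observe(); print(s['time_s'],s['eef_pos'].round(4))
im=viewer.grab_frame('wrist'); cv2.imwrite('pics/e2.png',im[:,:,::-1])
def inv(X): c,s=np.cos(YAW),np.sin(YAW); d=X-O; return np.round([c*d[0]+s*d[1],-s*d[0]+c*d[1]],4)
for y in np.arange(-.07,.071,.01):
    xs=np.arange(-.136,-.05,.001); uv=proj('wrist',[pw(px,y,.038) for px in xs]).round().astype(int)
    v=np.array([int(im[b,a].max()) if 0<=b<400 and 0<=a<640 else 0 for a,b in uv]); d=v[3:]-v[:-3]; i=d.argmin(); print(round(y,3),round(float(xs[i+1]),4),d[i],end='; ')
print()
E
python3 e2.py
```

```text
11.1167 [ 0.5193 -0.0639  0.1552]
-0.07 -0.088 -149; -0.06 -0.088 -150; -0.05 -0.088 -143; -0.04 -0.088 -144; -0.03 -0.088 -145; -0.02 -0.088 -145; -0.01 -0.088 -144; 0.0 -0.088 -150; 0.01 -0.088 -135; 0.02 -0.088 -136; 0.03 -0.088 -133; 0.04 -0.088 -134; 0.05 -0.088 -128; 0.06 -0.088 -162; 0.07 -0.088 -151;
```

Call:
jog_arm --travel '[[0.25,0,-0.04],[0.33,0,-0.1],[0.4,0,-0.2],[0.4,0,-0.2],[0.4,0,-0.2]]' --angular '[[0,0,0],[0,0,0],[0,0,0],[0,0,0],[0,0,0]]'

```text
time_s: 11.58
eef_pos: [0.4536, -0.0674, 0.17]
tcp_rot: [-0.088, 2.971, 0.009]
wrist_force: [0.6, 0.4, 0.3]
gripper_width: 0.0878
finger_force: 0.0
```

```bash
python3 e2.py; python3 - <<'E'
from h import *
print(proj('wrist',[pw(-.074,y,.038) for y in(-.08,0,.08)]).round(), proj('wrist',[pw(-.040,y,.077) for y in(-.125,.125)]).round())
E
```

```text
11.5833 [ 0.4536 -0.0674  0.17  ]
-0.07 -0.089 -125; -0.06 -0.089 -125; -0.05 -0.089 -122; -0.04 -0.089 -122; -0.03 -0.089 -122; -0.02 -0.089 -123; -0.01 -0.089 -123; 0.0 -0.089 -123; 0.01 -0.089 -123; 0.02 -0.089 -107; 0.03 -0.089 -104; 0.04 -0.089 -105; 0.05 -0.089 -100; 0.06 -0.088 -131; 0.07 -0.088 -129; 
[[242. 284.]
 [322. 284.]
 [402. 284.]] [[189. 339.]
 [456. 339.]]
```

Near edge reads straight and square at both poses, where the home position should appear, so the frame is home. On to the left knob.

```bash
python3 - <<'E'
from h import *
print(pw(0,.1,0),pw(0,-.1,0))
rot=tool(np.pi-.298); print(delta([.6385,.044,.17],rot), delta([.6385,.044,.14],rot))
E
```

```text
[0.64000293 0.04494324 0.        ] [ 0.65119707 -0.15474324  0.        ]
(array([-1.2548,  0.6672,  0.2141]), array([0.0101, 0.0532, 0.1136])) (array([-1.2211,  0.6669,  0.4113]), array([0.0101, 0.0532, 0.1136]))
```

Call:
jog_arm --travel '[[-0.25,0.13,0.0],[-0.5,0.27,0.05],[-0.75,0.4,0.1],[-1,0.53,0.15],[-1,0.667,0.19],[-1,0.667,0.21]]' --angular '[[0.01,0.053,0.114],[0.01,0.053,0.114],[0.01,0.053,0.114],[0.01,0.053,0.114],[0.01,0.053,0.114],[0.01,0.053,0.114]]' --jaw 130

```text
time_s: 12.13
eef_pos: [0.6034, 0.0467, 0.1617]
tcp_rot: [-0.461, -3.107, -0.002]
wrist_force: [-0.4, 0.3, -0.8]
gripper_width: 0.0503
finger_force: 0.0
```

```bash
python3 - <<'E'
from h import *
rot=tool(np.pi-.298); print(observe()['joint_pos'].round(2),delta([.6385,.044,.13],rot))
E
```

```text
[-0.12  0.53  1.24  0.    1.37 -1.4 ] (array([-0.2293,  0.0501,  0.2113]), array([ 0.0004, -0.0003,  0.0011]))
```

Call:
jog_arm --travel '[[-0.15,0.03,0.1],[-0.229,0.05,0.15],[-0.229,0.05,0.211],[-0.229,0.05,0.211],[-0.229,0.05,0.3],[-0.229,0.05,0.38],[-0.229,0.05,0.38]]' --angular '[[0,0,0],[0,0,0],[0,0,0],[0,0,0],[0,0,0],[0,0,0],[0,0,0]]'

```text
time_s: 12.72
eef_pos: [0.6338, 0.0389, 0.1062]
tcp_rot: [-0.468, -3.104, 0.0]
wrist_force: [-0.0, -0.5, -0.1]
gripper_width: 0.0432
finger_force: 0.0
```

Call:
jog_arm --travel '[[0,0,0.05],[0,0,0.1],[0,0,0.11]]' --angular '[[0,0,0],[0,0,0],[0,0,0]]'

```text
time_s: 12.97
eef_pos: [0.635, 0.0388, 0.091]
tcp_rot: [0.468, 3.106, 0.0]
wrist_force: [0.7, -0.2, 0.0]
gripper_width: 0.0434
finger_force: 0.0
```

```bash
python3 - <<'E'
from h import *
s=observe(); print(s['eef_pos'],s['wrist_force'].round(2),s['moment'].round(3))
E
```

```text
[0.63501801 0.03883553 0.09098687] [ 0.73 -0.21  0.02] [ 0.021 -0.013 -0.018]
```

```bash
python3 - <<'E'
from h import *
print(delta([.6388,.0442,.087],tool(np.pi-.298)))
E
```

```text
(array([-0.0136,  0.0416,  0.0266]), array([ 0.    ,  0.0001, -0.0003]))
```

Call:
jog_arm --travel '[[-0.014,0.042,0.027],[-0.014,0.042,0.027],[-0.014,0.042,0.027]]' --angular '[[0,0,0],[0,0,0],[0,0,0]]'

```text
time_s: 13.22
eef_pos: [0.6396, 0.0446, 0.0878]
tcp_rot: [0.467, 3.105, 0.0]
wrist_force: [0.2, -1.3, 0.2]
gripper_width: 0.0431
finger_force: 0.0
```

Call:
jog_arm --travel '[[0,0,0],[0,0,0],[0,0,0],[0,0,0]]' --angular '[[0,0,0],[0,0,0],[0,0,0],[0,0,0]]' --jaw 255 --newtons 15

```text
time_s: 13.55
eef_pos: [0.6396, 0.0446, 0.0881]
tcp_rot: [0.468, 3.104, 0.002]
wrist_force: [3.6, 12.9, 2.4]
gripper_width: 0.0189
finger_force: 6.8
```

```bash
cat > o.py <<'E'
from h import *
s=observe(); m=R.from_rotvec(s['tcp_rot']).as_matrix(); yaw=np.arctan2(-m[1,0],-m[0,0])
print(round(s['time_s'],2),s['eef_pos'].round(4),'F',s['wrist_force'].round(1),'M',s['moment'].round(3),'yaw',round(yaw,3),'j6',s['joint_pos'][5].round(3),'tq6',s['joint_torque'][5].round(3),'w',round(s['gripper_width'],4),round(s['finger_force'],1))
E
python3 o.py
```

```text
13.55 [0.6396 0.0446 0.0881] F [ 3.6 12.9  2.4] M [ 2.179 -0.556 -0.075] yaw -0.299 j6 -1.387 tq6 -0.073 w 0.0189 6.8
```

Call:
jog_arm --travel '[[0,0.01,0],[0,0.016,0],[0,0.016,0],[0,0.016,0]]' --angular '[[0,0,0],[0,0,0],[0,0,0],[0,0,0]]'

```text
time_s: 13.88
eef_pos: [0.6403, 0.0468, 0.0881]
tcp_rot: [0.468, 3.104, 0.001]
wrist_force: [0.0, 3.1, 2.3]
gripper_width: 0.0148
finger_force: 14.9
```

```bash
python3 o.py
```

```text
13.88 [0.6403 0.0468 0.0881] F [0.  3.1 2.3] M [ 0.576 -0.18  -0.212] yaw -0.299 j6 -1.383 tq6 -0.2 w 0.0148 14.9
```

Call:
jog_arm --travel '[[0,0,0],[0,0,0.0028],[0,0,0.0056],[0,0,0.0084],[0,0,0.0112],[0,0,0.014]]' --angular '[[0,0,0],[0,0,0.033],[0,0,0.066],[0,0,0.1],[0,0,0.133],[0,0,0.167]]' --newtons 55

```text
time_s: 14.38
eef_pos: [0.6402, 0.047, 0.0863]
tcp_rot: [1.263, 2.875, 0.002]
wrist_force: [-0.5, 5.3, 5.9]
gripper_width: 0.0135
finger_force: 54.6
```

```bash
python3 o.py
```

```text
14.38 [0.6402 0.047  0.0863] F [-0.5  5.3  5.9] M [0.713 0.136 0.211] yaw -0.828 j6 -0.854 tq6 -1.527 w 0.0135 54.6
```

Call:
jog_arm --travel '[[0,0,0.0028],[0,0,0.0056],[0,0,0.0084],[0,0,0.0112],[0,0,0.0112]]' --angular '[[0,0,0.033],[0,0,0.066],[0,0,0.1],[0,0,0.133],[0,0,0.133]]'

```text
time_s: 14.8
eef_pos: [0.6402, 0.0471, 0.0846]
tcp_rot: [1.833, 2.55, 0.003]
wrist_force: [-0.9, 4.7, 4.6]
gripper_width: 0.0137
finger_force: 54.5
```

```bash
python3 o.py
```

```text
14.8 [0.6402 0.0471 0.0846] F [-0.9  4.7  4.6] M [ 0.743  0.12  -0.014] yaw -1.246 j6 -0.436 tq6 1.375 w 0.0137 54.5
```

Call:
jog_arm --travel '[[0,0,0],[0,0,0],[0,0,-0.15],[0,0,-0.35],[0,0,-0.45]]' --angular '[[0,0,0],[0,0,0],[0,0,0],[0,0,0],[0,0,0]]' --jaw 130

```text
time_s: 15.22
eef_pos: [0.6406, 0.0459, 0.1542]
tcp_rot: [1.825, 2.553, 0.002]
wrist_force: [0.9, -0.0, 1.1]
gripper_width: 0.0427
finger_force: 0.0
```

```bash
cat > g.py <<'E'
import sys
from h import *
x,y,z,yaw=map(float,sys.argv[1:]); print(observe()['eef_pos'],delta([x,y,z],tool(np.pi+yaw)))
E
python3 g.py .651 -.1535 .15 -.15
```

```text
[0.64056722 0.04592361 0.15415496] (array([-1.2805, -0.3643,  0.0295]), array([ 0.0005,  0.0012, -0.3474]))
```

Call:
jog_arm --travel '[[-0.2,-0.06,0],[-0.4,-0.11,0],[-0.6,-0.17,0],[-0.8,-0.23,0],[-1,-0.285,0],[-1,-0.285,0],[-1,-0.285,0],[-1,-0.285,0],[-1,-0.285,0]]' --angular '[[0,0,-0.039],[0,0,-0.078],[0,0,-0.117],[0,0,-0.156],[0,0,-0.195],[0,0,-0.234],[0,0,-0.273],[0,0,-0.31],[0,0,-0.347]]'

```text
time_s: 15.97
eef_pos: [0.6477, -0.11, 0.1511]
tcp_rot: [0.229, 3.133, -0.001]
wrist_force: [-0.1, -0.1, -0.3]
gripper_width: 0.043
finger_force: 0.0
```

```bash
python3 g.py .651 -.1535 .11 -.15
```

```text
[ 0.64768712 -0.11004974  0.15111876] (array([-0.0639, -0.2832,  0.2743]), array([-0.0002,  0.0001,  0.0013]))
```

Call:
jog_arm --travel '[[-0.06,-0.2,0.05],[-0.064,-0.281,0.15],[-0.064,-0.281,0.28],[-0.064,-0.281,0.38],[-0.064,-0.281,0.42],[-0.064,-0.281,0.42],[-0.064,-0.281,0.42]]' --angular '[[0,0,0],[0,0,0],[0,0,0],[0,0,0],[0,0,0],[0,0,0],[0,0,0]]'

```text
time_s: 16.55
eef_pos: [0.6514, -0.1525, 0.089]
tcp_rot: [0.237, 3.131, -0.001]
wrist_force: [0.7, 0.1, 0.5]
gripper_width: 0.0432
finger_force: 0.0
```

Call:
jog_arm --travel '[[0,0,0],[0,0,0],[0,0,0],[0,0,0],[0,0,0]]' --angular '[[0,0,0],[0,0,0],[0,0,0],[0,0,0],[0,0,0]]' --jaw 255 --newtons 15

```text
time_s: 16.97
eef_pos: [0.6514, -0.1525, 0.089]
tcp_rot: [0.237, 3.131, -0.001]
wrist_force: [-0.2, -0.5, 0.6]
gripper_width: 0.0139
finger_force: 15.0
```

```bash
python3 o.py
```

```text
16.97 [ 0.6514 -0.1525  0.089 ] F [-0.2 -0.5  0.6] M [-0.003  0.11   0.046] yaw -0.151 j6 -1.826 tq6 -0.009 w 0.0139 15.0
```

Call:
jog_arm --travel '[[0,0,0],[0,0,0.0028],[0,0,0.0056],[0,0,0.0084],[0,0,0.0112],[0,0,0.014]]' --angular '[[0,0,0],[0,0,0.033],[0,0,0.066],[0,0,0.1],[0,0,0.133],[0,0,0.167]]' --newtons 55

```text
time_s: 17.47
eef_pos: [0.6516, -0.1522, 0.087]
tcp_rot: [1.048, 2.959, 0.001]
wrist_force: [0.6, 1.2, 2.5]
gripper_width: 0.0136
finger_force: 55.0
```

```bash
python3 o.py
```

```text
17.47 [ 0.6516 -0.1522  0.087 ] F [0.6 1.2 2.5] M [ 0.173 -0.048  0.129] yaw -0.681 j6 -1.297 tq6 -1.535 w 0.0136 55.0
```

Call:
jog_arm --travel '[[0,0,0.0028],[0,0,0.0056],[0,0,0.0084],[0,0,0.0112]]' --angular '[[0,0,0.033],[0,0,0.066],[0,0,0.1],[0,0,0.133]]'

```text
time_s: 17.8
eef_pos: [0.6519, -0.152, 0.0853]
tcp_rot: [1.639, 2.677, 0.002]
wrist_force: [2.0, 2.1, 2.2]
gripper_width: 0.0134
finger_force: 55.0
```

```bash
python3 o.py
```

```text
17.8 [ 0.6519 -0.152   0.0853] F [2.  2.1 2.2] M [ 0.254 -0.263  0.148] yaw -1.098 j6 -0.879 tq6 -1.408 w 0.0134 55.0
```

Call:
jog_arm --travel '[[0,0,0],[0,0,0],[0,0,-0.15],[0,0,-0.35],[0,0,-0.45]]' --angular '[[0,0,0],[0,0,0],[0,0,0],[0,0,0],[0,0,0]]' --jaw 130

```text
time_s: 18.22
eef_pos: [0.6518, -0.1527, 0.1552]
tcp_rot: [1.627, 2.682, 0.001]
wrist_force: [-0.5, -0.7, 0.7]
gripper_width: 0.0429
finger_force: 0.0
```

```bash
python3 o.py; python3 g.py .6402 .047 .15 -1.246
```

```text
18.22 [ 0.6518 -0.1527  0.1552] F [-0.5 -0.7  0.7] M [-0.051  0.004  0.021] yaw -1.09 j6 -0.887 tq6 -0.003 w 0.0429 0.0
[ 0.65180896 -0.15265566  0.15524074] (array([1.2163, 0.5464, 0.0327]), array([0.001 , 0.0009, 0.0495]))
```

Call:
jog_arm --travel '[[0.24,0.11,0],[0.48,0.22,0],[0.72,0.33,0],[0.96,0.44,0],[1,0.546,0.03],[1,0.546,0.03]]' --angular '[[0,0,0.01],[0,0,0.025],[0,0,0.04],[0,0,0.05],[0,0,0.05],[0,0,0.05]]'

```text
time_s: 18.72
eef_pos: [0.6554, 0.022, 0.1472]
tcp_rot: [1.83, 2.553, 0.001]
wrist_force: [0.7, -0.3, -0.7]
gripper_width: 0.0434
finger_force: 0.0
```

```bash
python3 g.py .6402 .047 .0845 -1.246
```

```text
[0.65542193 0.0220225  0.14720278] (array([ 0.1903, -0.043 ,  0.418 ]), array([ 0.0003, -0.    ,  0.0007]))
```

Call:
jog_arm --travel '[[0.15,-0.04,0.03],[0.19,-0.043,0.12],[0.19,-0.043,0.25],[0.19,-0.043,0.36],[0.19,-0.043,0.418],[0.19,-0.043,0.418],[0.19,-0.043,0.418]]' --angular '[[0,0,0],[0,0,0],[0,0,0],[0,0,0],[0,0,0],[0,0,0],[0,0,0]]'

```text
time_s: 19.3
eef_pos: [0.6403, 0.0428, 0.0853]
tcp_rot: [1.838, 2.546, 0.001]
wrist_force: [0.4, -0.4, 0.1]
gripper_width: 0.0435
finger_force: 0.0
```

Call:
jog_arm --travel '[[0,0,0],[0,0,0],[0,0,0],[0,0,0],[0,0,0]]' --angular '[[0,0,0],[0,0,0],[0,0,0],[0,0,0],[0,0,0]]' --jaw 255 --newtons 15

```text
time_s: 19.72
eef_pos: [0.6413, 0.0438, 0.0857]
tcp_rot: [1.837, 2.544, 0.005]
wrist_force: [2.8, -0.6, -1.5]
gripper_width: 0.0134
finger_force: 15.0
```

```bash
python3 o.py
```

```text
19.72 [0.6413 0.0438 0.0857] F [ 2.8 -0.6 -1.5] M [-0.014 -0.281 -0.17 ] yaw -1.251 j6 -0.436 tq6 -0.149 w 0.0134 15.0
```

Call:
jog_arm --travel '[[0.01,0,0],[0.02,0,0],[0.02,0,0]]' --angular '[[0,0,0],[0,0,0],[0,0,0]]' --newtons 3

```text
time_s: 19.97
eef_pos: [0.6407, 0.0459, 0.0858]
tcp_rot: [1.836, 2.543, 0.004]
wrist_force: [5.2, -1.5, -0.3]
gripper_width: 0.0141
finger_force: 3.0
```

Call:
jog_arm --travel '[[0,0,0],[0,0,0.0028],[0,0,0.0056]]' --angular '[[0,0,0],[0,0,0.033],[0,0,0.066]]' --newtons 55

```text
time_s: 20.22
eef_pos: [0.6405, 0.0459, 0.085]
tcp_rot: [2.095, 2.335, 0.004]
wrist_force: [3.5, -1.6, 1.2]
gripper_width: 0.0132
finger_force: 55.0
```

```bash
python3 o.py
```

```text
20.22 [0.6405 0.0459 0.085 ] F [ 3.5 -1.6  1.2] M [-0.405 -0.525  0.199] yaw -1.462 j6 -0.22 tq6 -1.651 w 0.0132 55.0
```

Call:
jog_arm --travel '[[0,0,0.0028],[0,0,0.0056]]' --angular '[[0,0,0.033],[0,0,0.066]]'

```text
time_s: 20.38
eef_pos: [0.6403, 0.0459, 0.0842]
tcp_rot: [2.326, 2.106, 0.004]
wrist_force: [1.9, -1.3, 1.9]
gripper_width: 0.0136
finger_force: 55.0
```

```bash
python3 o.py
```

```text
20.38 [0.6403 0.0459 0.0842] F [ 1.9 -1.3  1.9] M [-0.388 -0.288  0.246] yaw -1.67 j6 -0.013 tq6 -1.432 w 0.0136 55.0
```

Call:
jog_arm --travel '[[0,0,0.0028],[0,0,0.0056]]' --angular '[[0,0,0.033],[0,0,0.066]]'

```text
time_s: 20.55
eef_pos: [0.64, 0.0459, 0.0834]
tcp_rot: [2.532, 1.854, 0.004]
wrist_force: [2.7, -2.1, 2.6]
gripper_width: 0.0135
finger_force: 55.0
```

```bash
python3 o.py
```

```text
20.55 [0.64   0.0459 0.0834] F [ 2.7 -2.1  2.6] M [-0.343 -0.16   0.21 ] yaw -1.878 j6 0.195 tq6 -1.43 w 0.0135 55.0
```

Call:
jog_arm --travel '[[0,0,0.0028],[0,0,0.0056]]' --angular '[[0,0,0.033],[0,0,0.066]]'

```text
time_s: 20.72
eef_pos: [0.6399, 0.046, 0.0825]
tcp_rot: [2.711, 1.582, 0.004]
wrist_force: [0.8, -0.6, 3.6]
gripper_width: 0.0136
finger_force: 55.0
```

```bash
python3 o.py
```

```text
20.72 [0.6399 0.046  0.0825] F [ 0.8 -0.6  3.6] M [-0.331  0.003  0.199] yaw -2.085 j6 0.402 tq6 -1.43 w 0.0136 55.0
```

Call:
jog_arm --travel '[[0,0,0.0028]]' --angular '[[0,0,0.036]]'

```text
time_s: 20.8
eef_pos: [0.6397, 0.0461, 0.0821]
tcp_rot: [2.796, 1.427, 0.004]
wrist_force: [0.9, -0.9, 3.0]
gripper_width: 0.0136
finger_force: 55.0
```

```bash
python3 o.py
```

```text
20.8 [0.6397 0.0461 0.0821] F [ 0.9 -0.9  3. ] M [-0.265  0.098  0.223] yaw -2.198 j6 0.515 tq6 -1.701 w 0.0136 55.0
```

Call:
jog_arm --travel '[[0,0,0],[0,0,0],[0,0,-0.15],[0,0,-0.35],[0,0,-0.45],[0,0,-0.45]]' --angular '[[0,0,0],[0,0,0],[0,0,0],[0,0,0],[0,0,0],[0,0,0]]' --jaw 130

```text
time_s: 21.3
eef_pos: [0.6405, 0.0464, 0.1525]
tcp_rot: [2.789, 1.437, 0.011]
wrist_force: [1.2, 0.2, 0.2]
gripper_width: 0.0431
finger_force: 0.0
```

```bash
python3 o.py; python3 g.py .6518 -.1522 .15 -1.098
```

```text
21.3 [0.6405 0.0464 0.1525] F [1.2 0.2 0.2] M [-0.09   0.074  0.004] yaw -2.19 j6 0.507 tq6 0.016 w 0.0431 0.0
[0.64045605 0.04641179 0.15251863] (array([-1.0346,  0.8298,  0.0184]), array([ 2.700e-03,  1.000e-04, -3.475e-01]))
```

Call:
jog_arm --travel '[[-0.2,0.17,0],[-0.4,0.33,0],[-0.6,0.5,0],[-0.8,0.66,0],[-1,0.83,0],[-1,0.83,0],[-1,0.83,0],[-1,0.83,0],[-1,0.83,0],[-1,0.83,0]]' --angular '[[0.003,0,-0.039],[0.003,0,-0.078],[0.003,0,-0.117],[0.003,0,-0.156],[0.003,0,-0.195],[0.003,0,-0.234],[0.003,0,-0.273],[0.003,0,-0.31],[0.003,0,-0.3475],[0.003,0,-0.3475]]'

```text
time_s: 22.13
eef_pos: [0.6523, -0.1479, 0.1473]
tcp_rot: [-1.631, -2.675, 0.006]
wrist_force: [0.4, 0.1, 1.2]
gripper_width: 0.0431
finger_force: 0.0
```

```bash
python3 o.py; python3 g.py .6518 -.1522 .085 -1.098
```

```text
22.13 [ 0.6523 -0.1479  0.1473] F [0.4 0.1 1.2] M [-0.059  0.053  0.021] yaw -1.095 j6 -0.874 tq6 -1.675 w 0.0431 0.0
[ 0.65232959 -0.14792011  0.14733973] (array([-0.0261, -0.0129,  0.4156]), array([-0.0025, -0.0018,  0.0009]))
```

Call:
jog_arm --travel '[[-0.026,-0.013,0.1],[-0.026,-0.013,0.22],[-0.026,-0.013,0.34],[-0.026,-0.013,0.415],[-0.026,-0.013,0.415],[-0.026,-0.013,0.415]]' --angular '[[-0.002,-0.002,0],[-0.002,-0.002,0],[-0.002,-0.002,0],[-0.002,-0.002,0],[-0.002,-0.002,0],[-0.002,-0.002,0]]'

```text
time_s: 22.63
eef_pos: [0.6522, -0.1522, 0.0862]
tcp_rot: [1.645, 2.676, -0.002]
wrist_force: [0.2, -1.3, 0.3]
gripper_width: 0.0434
finger_force: 0.0
```

```bash
python3 o.py; python3 g.py .6518 -.1522 .085 -1.098
```

```text
22.63 [ 0.6522 -0.1522  0.0862] F [ 0.2 -1.3  0.3] M [-0.039  0.035 -0.011] yaw -1.102 j6 -0.873 tq6 0.015 w 0.0434 0.0
[ 0.6522417 -0.1522295  0.0861708] (array([ 0.0015, -0.0025,  0.0078]), array([-0.0003,  0.0005, -0.0014]))
```

Well placed. Grip and turn the second stroke on the right knob, reading as it goes.

Call:
jog_arm --travel '[[0,0,0],[0,0,0],[0,0,0],[0,0,0],[0,0,0]]' --angular '[[0,0,0],[0,0,0],[0,0,0],[0,0,0],[0,0,0]]' --jaw 255

```text
time_s: 23.05
eef_pos: [0.6523, -0.1526, 0.0871]
tcp_rot: [1.643, 2.675, -0.003]
wrist_force: [-1.8, 0.0, 2.3]
gripper_width: 0.0134
finger_force: 55.0
```

```bash
python3 o.py
```

```text
23.05 [ 0.6523 -0.1526  0.0871] F [-1.8  0.   2.3] M [-0.071  0.284  0.062] yaw -1.102 j6 -0.874 tq6 0.072 w 0.0134 55.0
```

Call:
jog_arm --travel '[[0,0,0.0028],[0,0,0.0056]]' --angular '[[0,0,0.033],[0,0,0.066]]'

```text
time_s: 23.22
eef_pos: [0.6523, -0.1526, 0.0864]
tcp_rot: [1.916, 2.486, -0.002]
wrist_force: [-1.6, -0.4, 2.9]
gripper_width: 0.0138
finger_force: 55.0
```

```bash
python3 o.py
```

```text
23.22 [ 0.6523 -0.1526  0.0864] F [-1.6 -0.4  2.9] M [-0.121  0.278  0.211] yaw -1.313 j6 -0.662 tq6 -1.673 w 0.0138 55.0
```

Call:
jog_arm --travel '[[0,0,0.0028],[0,0,0.0056]]' --angular '[[0,0,0.033],[0,0,0.066]]'

```text
time_s: 23.38
eef_pos: [0.6523, -0.1526, 0.0855]
tcp_rot: [2.164, 2.274, -0.002]
wrist_force: [-2.3, 0.1, 2.8]
gripper_width: 0.0133
finger_force: 55.0
```

```bash
python3 o.py
```

```text
23.38 [ 0.6523 -0.1526  0.0855] F [-2.3  0.1  2.8] M [-0.153  0.339  0.181] yaw -1.521 j6 -0.454 tq6 -1.45 w 0.0133 55.0
```

Call:
jog_arm --travel '[[0,0,0.0028],[0,0,0.0056]]' --angular '[[0,0,0.033],[0,0,0.066]]'

```text
time_s: 23.55
eef_pos: [0.6523, -0.1526, 0.0847]
tcp_rot: [2.387, 2.038, -0.001]
wrist_force: [-1.5, -0.5, 1.9]
gripper_width: 0.0133
finger_force: 55.0
```

```bash
python3 o.py
```

```text
23.55 [ 0.6523 -0.1526  0.0847] F [-1.5 -0.5  1.9] M [-0.129  0.316  0.186] yaw -1.728 j6 -0.247 tq6 -1.446 w 0.0133 55.0
```

Call:
jog_arm --travel '[[0,0,0.0028],[0,0,0.0056]]' --angular '[[0,0,0.033],[0,0,0.066]]'

```text
time_s: 23.72
eef_pos: [0.6523, -0.1526, 0.0838]
tcp_rot: [2.585, 1.78, -0.001]
wrist_force: [-2.5, -0.5, 2.4]
gripper_width: 0.0134
finger_force: 55.0
```

```bash
python3 o.py
```

```text
23.72 [ 0.6523 -0.1526  0.0838] F [-2.5 -0.5  2.4] M [-0.141  0.36   0.231] yaw -1.936 j6 -0.04 tq6 -1.442 w 0.0134 55.0
```

Call:
jog_arm --travel '[[0,0,0.0028]]' --angular '[[0,0,0.036]]'

```text
time_s: 23.8
eef_pos: [0.6523, -0.1526, 0.0834]
tcp_rot: [2.682, 1.631, -0.001]
wrist_force: [-2.3, -1.2, 2.7]
gripper_width: 0.0137
finger_force: 55.0
```

```bash
python3 o.py
```

```text
23.8 [ 0.6523 -0.1526  0.0834] F [-2.3 -1.2  2.7] M [-0.175  0.405  0.216] yaw -2.049 j6 0.073 tq6 -1.708 w 0.0137 55.0
```

Call:
jog_arm --travel '[[0,0,0],[0,0,0],[0,0,-0.15],[0,0,-0.35],[0,0,-0.45],[0,0,-0.45]]' --angular '[[0,0,0],[0,0,0],[0,0,0],[0,0,0],[0,0,0],[0,0,0]]' --jaw 130

```text
time_s: 24.3
eef_pos: [0.6537, -0.1527, 0.1543]
tcp_rot: [2.671, 1.639, 0.006]
wrist_force: [-0.2, -0.2, -0.4]
gripper_width: 0.0428
finger_force: 0.0
```

```bash
python3 o.py; python3 g.py .6398 .0461 .15 -2.195
```

```text
24.3 [ 0.6537 -0.1527  0.1543] F [-0.2 -0.2 -0.4] M [-0.038  0.132  0.017] yaw -2.041 j6 0.065 tq6 0.015 w 0.0428 0.0
[ 0.65365204 -0.15267015  0.15432489] (array([ 1.1396, -0.6827,  0.0217]), array([0.0028, 0.0001, 0.0491]))
```

Call:
jog_arm --travel '[[0.25,-0.15,0],[0.5,-0.3,0],[0.75,-0.45,0],[0.95,-0.57,0],[1,-0.68,0.02],[1,-0.68,0.02],[1,-0.68,0.02]]' --angular '[[0.003,0,0.02],[0.003,0,0.049],[0.003,0,0.049],[0.003,0,0.049],[0.003,0,0.049],[0.003,0,0.049],[0.003,0,0.049]]'

```text
time_s: 24.88
eef_pos: [0.6294, 0.0284, 0.146]
tcp_rot: [-2.79, -1.429, 0.01]
wrist_force: [0.4, -1.4, 0.4]
gripper_width: 0.0432
finger_force: 0.0
```

```bash
python3 g.py .6398 .0461 .0815 -2.195
```

```text
[0.62937891 0.02837348 0.14599249] (array([ 0.1377, -0.009 ,  0.4297]), array([-0.0027,  0.0009,  0.0001]))
```

Call:
jog_arm --travel '[[0.12,-0.009,0.05],[0.138,-0.009,0.13],[0.138,-0.009,0.25],[0.138,-0.009,0.36],[0.138,-0.009,0.43],[0.138,-0.009,0.43],[0.138,-0.009,0.43]]' --angular '[[-0.003,0.001,0],[-0.003,0.001,0],[-0.003,0.001,0],[-0.003,0.001,0],[-0.003,0.001,0],[-0.003,0.001,0],[-0.003,0.001,0]]'

```text
time_s: 25.47
eef_pos: [0.6405, 0.0446, 0.0818]
tcp_rot: [2.798, 1.427, 0.002]
wrist_force: [-0.0, 1.2, -0.2]
gripper_width: 0.0431
finger_force: 0.0
```

```bash
python3 g.py .6398 .0461 .0815 -2.195
```

```text
[0.64047878 0.044629   0.08183012] (array([ 0.0053, -0.0094,  0.0022]), array([ 0.0004, -0.0002, -0.0012]))
```

Call:
jog_arm --travel '[[0.006,-0.009,0],[0.006,-0.009,0],[0.006,-0.009,0],[0.006,-0.009,0],[0.006,-0.009,0],[0.006,-0.009,0]]' --angular '[[0,0,0],[0,0,0],[0,0,0],[0,0,0],[0,0,0],[0,0,0]]' --jaw 255

```text
time_s: 25.97
eef_pos: [0.6403, 0.0469, 0.0829]
tcp_rot: [2.796, 1.427, 0.005]
wrist_force: [1.5, -1.3, 0.7]
gripper_width: 0.0131
finger_force: 55.0
```

```bash
python3 o.py
```

```text
25.97 [0.6403 0.0469 0.0829] F [ 1.5 -1.3  0.7] M [-0.145  0.037 -0.081] yaw -2.198 j6 0.516 tq6 -0.026 w 0.0131 55.0
```

Call:
jog_arm --travel '[[0,0,0.0017],[0,0,0.0034]]' --angular '[[0,0,0.02],[0,0,0.04]]'

```text
time_s: 26.13
eef_pos: [0.6403, 0.0469, 0.0824]
tcp_rot: [2.882, 1.245, 0.005]
wrist_force: [0.5, -0.6, 2.0]
gripper_width: 0.0136
finger_force: 55.1
```

```bash
python3 o.py
```

```text
26.13 [0.6403 0.0469 0.0824] F [ 0.5 -0.6  2. ] M [-0.175  0.009  0.244] yaw -2.326 j6 0.644 tq6 -0.891 w 0.0136 55.1
```

Call:
jog_arm --travel '[[0,0,0.0017],[0,0,0.0034]]' --angular '[[0,0,0.02],[0,0,0.04]]'

```text
time_s: 26.3
eef_pos: [0.6403, 0.0469, 0.0819]
tcp_rot: [2.955, 1.061, 0.005]
wrist_force: [-0.4, -0.1, 2.8]
gripper_width: 0.0136
finger_force: 55.1
```

```bash
python3 o.py
```

```text
26.3 [0.6403 0.0469 0.0819] F [-0.4 -0.1  2.8] M [-0.214  0.063  0.287] yaw -2.452 j6 0.77 tq6 -0.744 w 0.0136 55.1
```

Call:
jog_arm --travel '[[0,0,0.0017],[0,0,0.0034]]' --angular '[[0,0,0.02],[0,0,0.04]]'

```text
time_s: 26.47
eef_pos: [0.6403, 0.0469, 0.0814]
tcp_rot: [3.016, 0.874, 0.005]
wrist_force: [0.5, -1.0, 2.9]
gripper_width: 0.0139
finger_force: 55.1
```

```bash
python3 o.py
```

```text
26.47 [0.6403 0.0469 0.0814] F [ 0.5 -1.   2.9] M [-0.103  0.104  0.254] yaw -2.578 j6 0.896 tq6 -0.727 w 0.0139 55.1
```

Call:
jog_arm --travel '[[0,0,0.0017],[0,0,0.0034]]' --angular '[[0,0,0.02],[0,0,0.04]]'

```text
time_s: 26.63
eef_pos: [0.6403, 0.0469, 0.0809]
tcp_rot: [3.065, 0.683, 0.005]
wrist_force: [-0.1, -0.0, 2.9]
gripper_width: 0.0136
finger_force: 55.1
```

```bash
python3 o.py
```

```text
26.63 [0.6403 0.0469 0.0809] F [-0.1 -0.   2.9] M [-0.119  0.134  0.279] yaw -2.703 j6 1.022 tq6 -0.711 w 0.0136 55.1
```

Call:
jog_arm --travel '[[0,0,0],[0,0,0],[0,0,-0.15],[0,0,-0.35],[0,0,-0.45],[0,0,-0.45]]' --angular '[[0,0,0],[0,0,0],[0,0,0],[0,0,0],[0,0,0],[0,0,0]]' --jaw 130

```text
time_s: 27.13
eef_pos: [0.6411, 0.047, 0.1515]
tcp_rot: [3.062, 0.689, 0.013]
wrist_force: [0.4, -0.9, 0.3]
gripper_width: 0.0431
finger_force: 0.0
```

```bash
python3 o.py; python3 g.py .652 -.1525 .15 -2.049
```

```text
27.13 [0.6411 0.047  0.1515] F [ 0.4 -0.9  0.3] M [-0.057  0.152  0.013] yaw -2.699 j6 1.017 tq6 0.009 w 0.0431 0.0
[0.64107053 0.04699448 0.15145119] (array([-0.5041,  1.2329,  0.0115]), array([ 0.0022, -0.0018, -0.2068]))
```

Call:
jog_arm --travel '[[-0.1,0.25,0],[-0.2,0.5,0],[-0.3,0.75,0],[-0.4,0.95,0],[-0.5,1,0],[-0.504,1,0],[-0.504,1,0],[-0.504,1,0]]' --angular '[[0.002,-0.002,-0.035],[0.002,-0.002,-0.07],[0.002,-0.002,-0.105],[0.002,-0.002,-0.14],[0.002,-0.002,-0.175],[0.002,-0.002,-0.207],[0.002,-0.002,-0.207],[0.002,-0.002,-0.207]]'

```text
time_s: 27.8
eef_pos: [0.6351, -0.1207, 0.1468]
tcp_rot: [-2.683, -1.625, 0.01]
wrist_force: [-0.2, 0.3, -0.1]
gripper_width: 0.0432
finger_force: 0.0
```

```bash
python3 g.py .652 -.1525 .083 -2.049
```

```text
[ 0.63508376 -0.12068004  0.14683005] (array([-0.1344,  0.2013,  0.4245]), array([-0.0023,  0.001 , -0.0012]))
```

Call:
jog_arm --travel '[[-0.1,0.16,0.02],[-0.135,0.201,0.12],[-0.135,0.201,0.25],[-0.135,0.201,0.36],[-0.135,0.201,0.425],[-0.135,0.201,0.425],[-0.135,0.201,0.425]]' --angular '[[-0.002,0.001,-0.001],[-0.002,0.001,-0.001],[-0.002,0.001,-0.001],[-0.002,0.001,-0.001],[-0.002,0.001,-0.001],[-0.002,0.001,-0.001],[-0.002,0.001,-0.001]]'

```text
time_s: 28.38
eef_pos: [0.6526, -0.1522, 0.084]
tcp_rot: [2.683, 1.634, 0.0]
wrist_force: [-0.2, -0.7, -0.1]
gripper_width: 0.0434
finger_force: 0.0
```

```bash
python3 o.py; python3 g.py .652 -.1525 .083 -2.049
```

```text
28.38 [ 0.6526 -0.1522  0.084 ] F [-0.2 -0.7 -0.1] M [-0.077  0.08  -0.036] yaw -2.047 j6 0.071 tq6 0.019 w 0.0434 0.0
[ 0.65255664 -0.15216343  0.08396216] (array([-0.0037, -0.0023,  0.0064]), array([ 0.0001, -0.    ,  0.0005]))
```

Call:
jog_arm --travel '[[-0.003,-0.002,0.005],[-0.003,-0.002,0.005],[-0.003,-0.002,0.005],[-0.003,-0.002,0.005],[-0.003,-0.002,0.005]]' --angular '[[0,0,0],[0,0,0],[0,0,0],[0,0,0],[0,0,0]]' --jaw 255

```text
time_s: 28.8
eef_pos: [0.652, -0.1531, 0.0838]
tcp_rot: [2.682, 1.634, 0.001]
wrist_force: [0.3, 0.3, 2.1]
gripper_width: 0.0136
finger_force: 55.0
```

```bash
python3 o.py
```

```text
28.8 [ 0.652  -0.1531  0.0838] F [0.3 0.3 2.1] M [0.04  0.219 0.052] yaw -2.047 j6 0.07 tq6 0.032 w 0.0136 55.0
```

Call:
jog_arm --travel '[[0,0,0.0017],[0,0,0.0034]]' --angular '[[0,0,0.02],[0,0,0.04]]'

```text
time_s: 28.97
eef_pos: [0.652, -0.153, 0.0833]
tcp_rot: [2.781, 1.459, 0.001]
wrist_force: [-0.4, 0.9, 3.2]
gripper_width: 0.0137
finger_force: 55.0
```

```bash
python3 o.py
```

```text
28.97 [ 0.652  -0.153   0.0833] F [-0.4  0.9  3.2] M [-0.047  0.264  0.253] yaw -2.175 j6 0.198 tq6 -0.906 w 0.0137 55.0
```

Call:
jog_arm --travel '[[0,0,0.0017],[0,0,0.0034]]' --angular '[[0,0,0.02],[0,0,0.04]]'

```text
time_s: 29.13
eef_pos: [0.652, -0.1531, 0.0828]
tcp_rot: [2.868, 1.281, 0.001]
wrist_force: [0.0, 0.9, 1.7]
gripper_width: 0.0135
finger_force: 55.0
```

```bash
python3 o.py
```

```text
29.13 [ 0.652  -0.1531  0.0828] F [0.  0.9 1.7] M [0.049 0.352 0.252] yaw -2.301 j6 0.324 tq6 -0.758 w 0.0135 55.0
```

Call:
jog_arm --travel '[[0,0,0.0017],[0,0,0.0034]]' --angular '[[0,0,0.02],[0,0,0.04]]'

```text
time_s: 29.3
eef_pos: [0.6519, -0.153, 0.0823]
tcp_rot: [2.942, 1.099, 0.001]
wrist_force: [-1.3, 0.8, 2.6]
gripper_width: 0.0136
finger_force: 55.0
```

```bash
python3 o.py
```

```text
29.3 [ 0.6519 -0.153   0.0823] F [-1.3  0.8  2.6] M [0.054 0.364 0.308] yaw -2.427 j6 0.449 tq6 -0.741 w 0.0136 55.0
```

Call:
jog_arm --travel '[[0,0,0.0017],[0,0,0.0034]]' --angular '[[0,0,0.02],[0,0,0.04]]'

```text
time_s: 29.47
eef_pos: [0.6519, -0.153, 0.0818]
tcp_rot: [3.006, 0.912, 0.001]
wrist_force: [-2.1, 0.0, 2.5]
gripper_width: 0.0138
finger_force: 55.1
```

```bash
python3 o.py
```

```text
29.47 [ 0.6519 -0.153   0.0818] F [-2.1  0.   2.5] M [0.07  0.359 0.246] yaw -2.552 j6 0.575 tq6 -0.724 w 0.0138 55.1
```

```bash
cat > f.py <<'E'
import numpy as np
from scipy.optimize import least_squares
L=[(.529,.211),(1.163,.199),(1.371,.246),(1.579,.21),(1.786,.199),(1.899,.223),(2.027,.244),(2.153,.287),(2.279,.254),(2.404,.279)]
Rr=[(.53,.129),(.947,.148),(1.162,.211),(1.37,.181),(1.577,.186),(1.785,.231),(1.898,.216),(2.024,.253),(2.15,.252),(2.276,.308),(2.401,.246)]
def fit(D,s=.028):
    a=np.array(D); g=np.arange(1,2.4,.02); b=np.arange(.14,.27,.005); k=np.arange(.11,.151,.01)
    G,B,K=np.meshgrid(g,b,k,indexing='ij'); c=((B-.2)/.02)**2+((K-.13)/.01)**2
    for t,m in a: c=c+((B+K*np.maximum(0,t-G)-m)/s)**2
    w=np.exp(-.5*(c-c.min())); w/=w.sum(); mu=(w*G).sum(); print('touch',mu.round(3),'+-',np.sqrt((w*(G-mu)**2).sum()).round(3),'base',(w*B).sum().round(3),'target',(mu+.785).round(3))
if __name__=='__main__': fit(L); fit(Rr)
E
python3 f.py
```

```text
touch 1.804 +- 0.14 base 0.21 target 2.589
touch 1.515 +- 0.14 base 0.178 target 2.3
```

```bash
python3 - <<'E'
import cv2,numpy as np
im=cv2.imread('pics/e2.png').astype(int)
for u in (200,240,280,320,360,400,440): 
    print(u,[int(x) for x in im[:,u].max(1)[215:372:3]])
E
```

```text
200 [158, 191, 207, 209, 168, 177, 253, 253, 253, 214, 32, 33, 31, 28, 28, 29, 29, 28, 28, 28, 27, 26, 25, 26, 27, 24, 60, 73, 71, 86, 81, 82, 87, 90, 90, 88, 88, 84, 132, 169, 193, 253, 201, 205, 205, 62, 65, 111, 119, 117, 112, 79, 34]
240 [160, 188, 207, 212, 206, 193, 190, 204, 219, 215, 210, 203, 199, 218, 213, 207, 208, 206, 185, 121, 129, 131, 127, 136, 139, 130, 59, 73, 72, 84, 81, 82, 87, 90, 91, 89, 88, 83, 131, 169, 205, 253, 253, 247, 170, 164, 70, 73, 75, 116, 117, 116, 32]
280 [159, 190, 198, 211, 206, 191, 190, 198, 214, 219, 212, 205, 206, 203, 212, 205, 210, 203, 188, 92, 72, 74, 76, 128, 119, 125, 61, 73, 70, 84, 81, 82, 87, 90, 90, 89, 87, 84, 125, 163, 225, 253, 253, 253, 253, 253, 253, 253, 253, 254, 253, 253, 33]
320 [158, 189, 198, 209, 203, 190, 189, 199, 210, 220, 214, 207, 208, 198, 209, 208, 210, 200, 190, 120, 73, 74, 69, 134, 130, 134, 60, 81, 73, 110, 118, 83, 87, 89, 90, 89, 88, 84, 130, 169, 224, 253, 253, 253, 253, 253, 253, 253, 253, 253, 253, 119, 35]
360 [137, 164, 186, 181, 174, 168, 168, 183, 188, 197, 191, 181, 183, 188, 182, 186, 185, 172, 167, 86, 66, 64, 68, 117, 133, 134, 61, 81, 73, 111, 119, 98, 87, 91, 91, 90, 87, 83, 131, 168, 240, 253, 254, 254, 253, 253, 253, 253, 253, 253, 253, 119, 33]
400 [152, 203, 204, 175, 168, 162, 183, 195, 186, 191, 185, 186, 192, 186, 177, 184, 180, 169, 183, 206, 200, 191, 185, 182, 185, 187, 61, 80, 69, 108, 119, 104, 86, 88, 88, 74, 72, 70, 128, 164, 241, 253, 253, 207, 203, 200, 167, 62, 63, 62, 95, 119, 32]
440 [164, 199, 181, 166, 157, 177, 189, 193, 184, 104, 35, 33, 31, 27, 27, 28, 29, 29, 28, 27, 28, 27, 27, 27, 26, 26, 58, 73, 68, 96, 107, 92, 72, 74, 74, 73, 73, 70, 128, 165, 248, 253, 211, 166, 67, 68, 96, 116, 120, 120, 96, 120, 32]
```

Torque readings suggest contact near 1.8 rad on the left and 1.5 rad on the right, each ±0.14. Both knobs have turned 2.40 rad. I'll check the board's level with the wrist camera before the last adjustments.

Call:
jog_arm --travel '[[0,0,0],[0,0,0],[0,0,-0.15],[0,0,-0.35],[0,0,-0.6],[0,0,-0.8]]' --angular '[[0,0,0],[0,0,0],[0,0,0],[0,0,0],[0,0,0],[0,0,0]]' --jaw 130

```text
time_s: 29.97
eef_pos: [0.6519, -0.1531, 0.2037]
tcp_rot: [3.003, 0.918, 0.003]
wrist_force: [-0.0, -0.3, 0.8]
gripper_width: 0.043
finger_force: 0.0
```

```bash
python3 - <<'E'
from h import *
print(delta(pw(-.02,0,.2),tool(np.pi+YAW,-.5)))
print(delta(pw(-.02,0,.2),tool(np.pi-1.4,0)))
E
```

```text
(array([ 0.2164, -0.6344,  0.0236]), array([-0.2052, -0.0562, -0.8066]))
(array([ 0.2164, -0.6344,  0.0236]), array([ 0.0007, -0.    , -0.3654]))
```

Call:
jog_arm --travel '[[0.05,-0.15,0],[0.1,-0.3,0],[0.15,-0.45,0],[0.2,-0.6,0],[0.216,-0.634,0],[0.216,-0.634,0],[0.216,-0.634,0],[0.216,-0.634,0],[0.216,-0.634,0],[0.216,-0.634,0]]' --angular '[[0,0,-0.039],[0,0,-0.078],[0,0,-0.117],[0,0,-0.156],[0,0,-0.195],[0,0,-0.234],[0,0,-0.273],[0,0,-0.312],[0,0,-0.351],[0,0,-0.39]]'

```text
time_s: 30.8
eef_pos: [0.6257, -0.056, 0.2012]
tcp_rot: [1.921, 2.484, 0.0]
wrist_force: [0.2, 0.2, 0.0]
gripper_width: 0.0437
finger_force: 0.0
```

```bash
python3 - <<'E'
from h import *
print(delta(pw(-.02,0,.2),tool(np.pi+YAW,-.5)))
E
```

```text
(array([ 0.0001, -0.0005,  0.0078]), array([-0.109 , -0.1329, -0.4272]))
```

Call:
jog_arm --travel '[[0,0,0],[0,0,0],[0,0,0],[0,0,0],[0,0,0],[0,0,0],[0,0,0],[0,0,0],[0,0,0],[0,0,0]]' --angular '[[-0.01,-0.013,-0.041],[-0.02,-0.026,-0.078],[-0.03,-0.038,-0.117],[-0.04,-0.05,-0.156],[-0.05,-0.062,-0.195],[-0.06,-0.074,-0.234],[-0.07,-0.086,-0.273],[-0.08,-0.098,-0.312],[-0.09,-0.11,-0.351],[-0.1,-0.122,-0.39]]'

```text
time_s: 31.63
eef_pos: [0.6256, -0.0558, 0.2014]
tcp_rot: [0.186, 2.69, 0.013]
wrist_force: [-0.3, 0.4, 0.4]
gripper_width: 0.0428
finger_force: 0.0
```

Call:
jog_arm --travel '[[0,0,0],[0,0,0],[0,0,0]]' --angular '[[0,-0.015,-0.037],[0,-0.015,-0.037],[0,-0.015,-0.037]]'

```text
time_s: 31.88
eef_pos: [0.6254, -0.0561, 0.2012]
tcp_rot: [0.043, 2.652, -0.025]
wrist_force: [0.6, -0.1, 0.6]
gripper_width: 0.0429
finger_force: 0.0
```

```bash
cat > v.py <<'E'
from h import *
import sys
s=observe(); print(s['time_s'],s['eef_pos'],(R.from_rotvec(s['tcp_rot']).as_matrix()[:,2]).round(3))
p=viewer.camera_params('wrist'); im=viewer.grab_frame('wrist'); cv2.imwrite('pics/'+sys.argv[1]+'.png',im[:,:,::-1])
import pickle; pickle.dump(p,open(sys.argv[1]+'.pkl','wb'))
g=im.max(2).astype(int)
for n,x,z in [('frame',-.074,.038),('near',-.04,.055),('far',.04,.067)]:
    uv=proj('wrist',[pw(x,y,z) for y in(-.1,-.05,0,.05,.1)]).round().astype(int)
    for u,v in uv: print(n,u,v,im[max(0,v-24):v+25:3,u].max(1).tolist() if 0<=u<640 and 0<=v<400 else None)
E
python3 v.py v1
```

```text
31.8833 [ 0.62539021 -0.05608221  0.20118845] [ 0.469 -0.025 -0.883]
frame 188 50 [199, 198, 201, 191, 179, 114, 123, 126, 126, 125, 124, 121, 123, 130, 132, 130, 120]
frame 252 44 [203, 202, 203, 189, 182, 121, 72, 79, 85, 82, 78, 75, 80, 81, 80, 79, 75]
frame 317 37 [205, 204, 200, 188, 184, 190, 75, 76, 90, 130, 128, 124, 127, 132, 131, 131, 126]
frame 385 31 [204, 196, 188, 181, 184, 188, 76, 75, 112, 131, 131, 126, 126, 132, 127, 130, 126]
frame 454 24 [199, 200, 198, 197, 201, 207, 199, 194, 196, 205, 204, 201, 196, 194, 197, 195, 197]
near 196 101 [118, 120, 125, 123, 122, 122, 119, 119, 159, 168, 170, 191, 191, 147, 64, 69, 112]
near 258 96 [77, 182, 211, 186, 186, 181, 181, 183, 172, 172, 175, 190, 190, 194, 194, 193, 192]
near 321 91 [123, 253, 254, 254, 180, 123, 124, 123, 177, 178, 206, 251, 251, 252, 252, 252, 252]
near 386 85 [125, 99, 91, 63, 63, 62, 61, 61, 180, 174, 189, 252, 252, 252, 253, 252, 252]
near 453 80 [204, 197, 186, 188, 205, 202, 204, 204, 177, 176, 237, 252, 193, 99, 61, 67, 100]
far 222 188 [101, 96, 72, 72, 73, 75, 74, 73, 75, 75, 73, 77, 120, 111, 108, 119, 112]
far 275 184 [253, 253, 253, 252, 251, 251, 252, 252, 199, 123, 136, 130, 123, 121, 112, 118, 124]
far 329 181 [252, 253, 252, 250, 250, 253, 251, 252, 129, 126, 132, 132, 128, 120, 120, 112, 124]
far 384 177 [244, 246, 242, 241, 240, 244, 241, 242, 129, 117, 129, 132, 131, 120, 123, 121, 118]
far 441 173 [60, 61, 61, 61, 61, 62, 61, 99, 99, 99, 110, 131, 134, 130, 121, 124, 126]
```

```bash
cat > tilt.py <<'E'
from h import *
import sys,pickle
from scipy.optimize import least_squares
from scipy.ndimage import gaussian_filter1d
n=sys.argv[1]; p=pickle.load(open(n+'.pkl','rb')); im=cv2.imread(f'pics/{n}.png').max(2).astype(float)
G=gaussian_filter1d(im,1,axis=0,order=1)
def edge(x,z,ys,sgn,w=9):
    e=proj('wrist',[pw(x,y,z) for y in(ys[0],ys[1])],p); us=np.arange(int(e[:,0].min()),int(e[:,0].max())); vs=np.interp(us,*(e[e[:,0].argsort()].T)); P=[]
    for u,v in zip(us,vs):
        a=max(1,int(v-w)); col=sgn*G[a:int(v+w)+1,u]; i=col.argmax()
        if col[i]<8 or i in(0,len(col)-1): continue
        d=(col[i-1]-col[i+1])/(2*(col[i-1]-2*col[i]+col[i+1])); P.append((u,a+i+d))
    P=np.array(P)
    for _ in range(4):
        c=np.polyfit(P[:,0],P[:,1],1); r=P[:,1]-np.polyval(c,P[:,0]); P=P[abs(r)<max(2*np.median(abs(r)),.3)]
    return c,us,len(P),r.std()
def model(x,yaw,z,t):
    c,s=np.cos(yaw),np.sin(yaw); return [O+np.array([c*x-s*y,s*x+c*y,z+t*y]) for y in(-.07,.07)]
def solve(c,f,x0):
    def r(q): e=proj('wrist',f(q),p); return e[:,1]-np.polyval(c,e[:,0])
    return least_squares(r,x0,x_scale=[.01,.01]).x
cf,_,k,sd=edge(-.074,.018,(-.07,.07),-1); xf,yaw=solve(cf,lambda q:model(q[0],q[1],.018,0),[-.074,YAW]); print('frame bottom x',xf.round(4),'yaw',yaw.round(4),k,sd.round(2))
for nm,x,z,ys,sg in [('near bottom',-.04,.054,(-.055,.055),1),('near top',-.04,.068,(-.055,.055),1),('far top',.04,.068,(-.06,.06),-1)]:
    c,_,k,sd=edge(x,z,ys,sg,7); q=solve(c,lambda q:model(x+.074+xf,yaw,q[0],q[1]),[z,0]); print(nm,'z',q[0].round(4),'tilt',q[1].round(4),k,sd.round(2))
E
python3 tilt.py v1
```

```text
frame bottom x -0.074 yaw 0.059 132 0.1
near bottom z 0.059 tilt 0.1747 50 1.09
near top z 0.0648 tilt -0.0047 98 0.09
far top z 0.0654 tilt -0.0005 131 0.09
```

Vision: the frame sits at exactly 74 mm, so it is home and square. The board's tilt is about −0.003 to 0 rad, so it is level. Combining torque and vision, the left knob needs about 0.1 rad more and the right is at its target. One short last stroke on the left.

Call:
jog_arm --travel '[[0,0,-0.05],[0,0,-0.05],[0,0,-0.05],[0,0,-0.05],[0,0,-0.05],[0,0,-0.05],[0,0,-0.05],[0,0,-0.05],[0,0,-0.05],[0,0,-0.05]]' --angular '[[0,0.039,0],[0,0.078,0],[0,0.117,0],[0,0.155,0],[0,0.155,0.039],[0,0.155,0.078],[0,0.155,0.117],[0,0.155,0.156],[0,0.155,0.195],[0,0.155,0.234]]'

```text
time_s: 32.77
eef_pos: [0.6226, -0.0558, 0.2079]
tcp_rot: [-1.14, -2.902, -0.255]
wrist_force: [-0.4, 1.2, 0.3]
gripper_width: 0.0432
finger_force: 0.0
```

```bash
python3 o.py;python3 g.py .6403 .0467 .16 -2.703
```

```text
32.77 [ 0.6226 -0.0558  0.2079] F [-0.4  1.2  0.3] M [-0.094 -0.02  -0.043] yaw -0.743 j6 -1.183 tq6 -1.622 w 0.0432 0.0
[ 0.62259054 -0.05584871  0.20792606] (array([0.3519, 0.5261, 0.4275]), array([ 0.0086, -0.0609,  0.6205]))
```

Call:
jog_arm --travel '[[0.03,0.05,0],[0.07,0.1,0],[0.1,0.16,0],[0.14,0.2,0],[0.18,0.26,0],[0.2,0.3,0],[0.25,0.37,0],[0.28,0.42,0],[0.32,0.47,0],[0.35,0.52,0]]' --angular '[[0.001,-0.004,0.039],[0.001,-0.008,0.078],[0.002,-0.012,0.117],[0.002,-0.016,0.156],[0.003,-0.02,0.195],[0.003,-0.024,0.234],[0.004,-0.028,0.273],[0.004,-0.032,0.312],[0.005,-0.036,0.351],[0.005,-0.04,0.389]]'

```text
time_s: 33.6
eef_pos: [0.6359, 0.0367, 0.2232]
tcp_rot: [2.62, 1.727, 0.108]
wrist_force: [-0.2, 0.1, -0.7]
gripper_width: 0.043
finger_force: 0.0
```

```bash
python3 o.py;python3 g.py .6403 .0467 .15 -2.703
```

```text
33.6 [0.6359 0.0367 0.2232] F [-0.2  0.1 -0.7] M [-0.061  0.112 -0.043] yaw -1.975 j6 0.256 tq6 -2.157 w 0.043 0.0
[0.63589132 0.03670335 0.22322829] (array([ 0.0453, -0.0184,  0.4912]), array([ 0.0054, -0.0216,  0.2313]))
```

Call:
jog_arm --travel '[[0.04,-0.02,0.05],[0.045,-0.018,0.15],[0.045,-0.018,0.25],[0.045,-0.018,0.35],[0.045,-0.018,0.45],[0.045,-0.018,0.49],[0.045,-0.018,0.49],[0.045,-0.018,0.49]]' --angular '[[0.005,-0.022,0.039],[0.005,-0.022,0.077],[0.005,-0.022,0.115],[0.005,-0.022,0.153],[0.005,-0.022,0.19],[0.005,-0.022,0.231],[0.005,-0.022,0.231],[0.005,-0.022,0.231]]'

```text
time_s: 34.27
eef_pos: [0.6404, 0.0461, 0.15]
tcp_rot: [3.061, 0.701, 0.001]
wrist_force: [0.1, -0.4, 0.1]
gripper_width: 0.0428
finger_force: 0.0
```

```bash
python3 o.py;python3 g.py .6403 .0467 .081 -2.703
```

```text
34.27 [0.6404 0.0461 0.15  ] F [ 0.1 -0.4  0.1] M [-0.056  0.117  0.002] yaw -2.692 j6 1.009 tq6 0.507 w 0.0428 0.0
[0.64038755 0.04606936 0.14996066] (array([ 0.0012, -0.0048,  0.4597]), array([ 0.0005, -0.    ,  0.0036]))
```

Call:
jog_arm --travel '[[0,-0.004,0.12],[0,-0.004,0.25],[0,-0.004,0.37],[0,-0.004,0.455],[0,-0.004,0.455],[0,-0.004,0.455]]' --angular '[[0,0,0.003],[0,0,0.003],[0,0,0.003],[0,0,0.003],[0,0,0.003],[0,0,0.003]]'

```text
time_s: 34.77
eef_pos: [0.6403, 0.0465, 0.0823]
tcp_rot: [3.064, 0.686, 0.002]
wrist_force: [0.1, 1.0, 0.3]
gripper_width: 0.0436
finger_force: 0.0
```

Call:
jog_arm --travel '[[0,0,0],[0,0,0],[0,0,0],[0,0,0],[0,0,0]]' --angular '[[0,0,0],[0,0,0],[0,0,0],[0,0,0],[0,0,0]]' --jaw 255

```text
time_s: 35.18
eef_pos: [0.64, 0.0467, 0.0822]
tcp_rot: [3.065, 0.684, 0.003]
wrist_force: [-1.0, 0.6, 2.1]
gripper_width: 0.0134
finger_force: 55.0
```

```bash
python3 o.py
```

```text
35.18 [0.64   0.0467 0.0822] F [-1.   0.6  2.1] M [-0.008  0.255  0.05 ] yaw -2.703 j6 1.021 tq6 0.113 w 0.0134 55.0
```

Call:
jog_arm --travel '[[0,0,0.001]]' --angular '[[0,0,0.013]]'

```text
time_s: 35.27
eef_pos: [0.64, 0.0467, 0.082]
tcp_rot: [3.078, 0.622, 0.003]
wrist_force: [-0.4, 0.4, 3.0]
gripper_width: 0.0137
finger_force: 55.0
```

```bash
python3 o.py
```

```text
35.27 [0.64   0.0467 0.082 ] F [-0.4  0.4  3. ] M [0.135 0.31  0.26 ] yaw -2.743 j6 1.061 tq6 -0.868 w 0.0137 55.0
```

Call:
jog_arm --travel '[[0,0,0.001]]' --angular '[[0,0,0.013]]'

```text
time_s: 35.35
eef_pos: [0.64, 0.0467, 0.0819]
tcp_rot: [3.091, 0.556, 0.003]
wrist_force: [-1.1, 1.0, 2.4]
gripper_width: 0.0139
finger_force: 55.0
```

```bash
python3 o.py
```

```text
35.35 [0.64   0.0467 0.0819] F [-1.1  1.   2.4] M [0.102 0.339 0.303] yaw -2.785 j6 1.104 tq6 -0.432 w 0.0139 55.0
```

Call:
jog_arm --travel '[[0,0,0.001]]' --angular '[[0,0,0.01]]'

```text
time_s: 35.43
eef_pos: [0.64, 0.0467, 0.0818]
tcp_rot: [3.099, 0.507, 0.003]
wrist_force: [-1.3, 1.2, 2.8]
gripper_width: 0.0139
finger_force: 55.0
```

```bash
python3 o.py
```

```text
35.43 [0.64   0.0467 0.0818] F [-1.3  1.2  2.8] M [0.211 0.311 0.31 ] yaw -2.817 j6 1.135 tq6 -0.077 w 0.0139 55.0
```

Call:
jog_arm --travel '[[0,0,0],[0,0,0],[0,0,0],[0,0,-0.15],[0,0,-0.35],[0,0,-0.6],[0,0,-0.9],[0,0,-0.9],[0,0,-0.9]]' --angular '[[0,0,0],[0,0,0],[0,0,0],[0,0,0],[0,0,0],[0,0,0],[0,0,0],[0,0,0],[0,0,0]]' --jaw 130

```text
time_s: 36.18
eef_pos: [0.6406, 0.0465, 0.219]
tcp_rot: [3.097, 0.51, 0.01]
wrist_force: [0.2, -0.1, -1.1]
gripper_width: 0.043
finger_force: 0.0
```

```bash
python3 o.py; python3 - <<'E'
from plant import job
print(job.finish_job())
E
```

```text
36.18 [0.6406 0.0465 0.219 ] F [ 0.2 -0.1 -1.1] M [-0.048  0.081  0.001] yaw -2.815 j6 1.133 tq6 0.001 w 0.043 0.0
the job is handed in; nothing more can be done
None
```

The job is handed in at 36 s, verdict not shown: the frame is square against the back stop, and the knobs were turned by turns to 2.52 rad left and 2.40 right, an estimated 0.7–0.9 rad past stiffening (±0.15, from noisy torque); the board measured level to about 0.005 rad before a last 0.1 rad left turn, not re-measured, and the arm is clear.

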